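Tighten the gearbox cover in star order

ROBOT

A 7-joint arm with a two-finger parallel gripper is mounted at the origin on the work surface. World frame = base frame: x ahead of the robot, y to its left, z up, the work surface at z = 0. Lengths are in m, angles in rad, forces in N, time in s.
With the tool pointing down it reaches from about 0.375 to 0.925 m from the base axis. Payload 3.1 kg.
Tool frame: the origin (TCP) lies on the front face of the gripper's body, between the roots of the fingers; the fingertips stand 73 mm ahead of it and the grasp point (between the pads) lies 54 mm ahead of it; z points along the fingers, y is the line along which they close (so a half turn about z gives the same grasp; the last joint's range is limited). The gripper opens to 85 mm and grips with 20 to 120 N. Pads are 22 mm wide; open, the fingers measure 114 mm over their backs; the gripper's body (76 mm by 85 mm) begins 54 mm behind the grasp point. The pads swing forward as they close: fully open they stand 13 mm farther back than shut.
Start: joints at [-1.289, 0.383, 0.044, 1.598, -0.018, 1.161, -0.05], TCP at [0.241, 0.604, 0.304] pointing down, gripper open.
Joint ranges: [-2.61, 2.61], [-0.41, 2.15], [-1.48, 1.57], [0, 2.5], [-1.57, 4.71], [0.05, 1.97], [-2.85, 2.85]. Speed limits (rad/s): [2.79, 2.79, 3.14, 3.14, 3.14, 3.14, 3.14].

INTERFACE

Orientations are given as a unit quaternion [x, y, z, w].
In Python, from workcell import state, grab_frame, calibration, sign_off gives the robot as it stands.
- The arm moves only by the tool jog_arm, never from a script. Its argument "commands" is a list of rows, each an object of numbers: "dx", "dy", "dz": the shift along the tool's x, y, z in cm; "yaw": the turn about the tool's z in rad. In form: [{"dx": .., "dy": .., "dz": .., "yaw": ..}, ...]. A call has 1 to 5 rows; each row is the pose to reach, as a shift and turn from the pose commanded when the call began, along the tool's axes at that moment; what a row does not reach only later rows make up. A row lasts 1/12 s, in which the tool goes at most 41.7 mm and 7.16 degrees, less where a joint would pass 70% of its speed; a pose out of reach is approached as far as the arm can. A call with a gripper value outside its range is refused whole. "claw" is the gripper's target within -1 to 1 (fully open at 1, half-way at 0, shut at -1), set as the call begins (left out, the last holds). The fingers move at their own pace and stop on an object; "force" is the grip in N (left out, the last holds). Time passes only in rows, so rows that repeat a pose let the fingers close. It gives the time, the measured TCP pose, the force, the opening and the grip force at its end, in the units of the state.
- state(): the state, without advancing time (a new reading comes with each control period).
- grab_frame(name): name is "scene" or "side" or "wrist"; returns (picture, depth): 420x560x3 uint8, blue, green, red; 420x560 float32, m along the optical axis (not along the pixel's ray), 0 where there is no reading.
- calibration(name): a dict with "fx", "fy", "cx", "cy" (pixels), "world_from_camera" (4x4, takes a point from camera to world coordinates); the wrist camera has in their place "mount" (4x4, takes a point from camera to tool coordinates, whose origin is the TCP and whose axes are the flange's). Camera axes: x right, y down, z forward; pixel columns grow to the right and rows downward; lengths in m; the calibration is good to about 2 mm. The wrist camera is an equidistant fisheye: a pixel r from the principal point sees the ray r / f radians off the axis. A picture is of the moment at which its call begins: read the wrist's pose just before it. calibration takes no time and is no camera call.
- sign_off(): hands the job in; it is judged then, once.
The state is a dict: "time": time; "q": joint angles; "joint_vel": joint speeds; "joint_torque": joint torques, N m; "eef_pos": TCP position; "tool_rot": TCP orientation; "ft_force": force on the tool from outside, world axes, zero at the start; "wrist_torque": the same for the moment, N m; "grip_width": finger opening in m; "grip_force": force on a finger pad.
Only numpy, scipy, OpenCV 4.12 (cv2) and the standard library are available. Lean on these libraries where they do the work, as an engineer would, in place of code of your own. Each camera call takes 0.05 s, during which the arm holds its last target. There are 200 camera calls.

TASK

The gearbox cover is being tightened by hand in star order, a little each pass: of the first pass the red and blue knobs are already snug, so turn yellow and then green, opposite it, clockwise only until each is just snug on its copper washer. Then go round a second time, red, blue, yellow, green, turning each until its washer is fully home and the knob is firm, but do not force it so that the washer drags round. Let go, and leave the other things on the bench alone.

Things in the scene. Friction and masses are not known exactly. Their poses are not given: they have to be found in the camera images.
- housing: blue round gearbox housing bolted to the bench, 250 mm across; origin: centre of its underside, z up. Its aluminium cover, 228 mm across, has its top 72 mm up and carries four bar knobs 78 mm from the centre: red at the housing's +x, blue opposite at -x, yellow at +y, green opposite at -y. In the middle a brass sight glass 6 mm high.
- red_knob: red bar knob, turns in place about z; clockwise from above tightens. Origin on its axis at its underside, 88 mm above the bench; x along the bar. Black disc 40 mm across up to 8 mm, then an upright bar 46 mm long, 14 mm thick (y), from 8 to 42 mm: grip it about 33 mm up. It turns almost freely (0.03 N m) for at most 0.3 rad (unknown, not told by its start angle), then bears on its washer.
- blue_knob: blue bar knob, turns in place about z; clockwise from above tightens. Origin on its axis at its underside, 88 mm above the bench; x along the bar. Black disc 40 mm across up to 8 mm, then an upright bar 46 mm long, 14 mm thick (y), from 8 to 42 mm: grip it about 33 mm up. It turns almost freely (0.03 N m) for at most 0.3 rad (unknown, not told by its start angle), then bears on its washer.
- yellow_knob: yellow bar knob, turns in place about z; clockwise from above tightens. Origin on its axis at its underside, 88 mm above the bench; x along the bar. Black disc 40 mm across up to 8 mm, then an upright bar 46 mm long, 14 mm thick (y), from 8 to 42 mm: grip it about 33 mm up. It turns almost freely (0.03 N m) for 0.3 to 0.9 rad (unknown, not told by its start angle), then bears on its washer.
- green_knob: green bar knob, turns in place about z; clockwise from above tightens. Origin on its axis at its underside, 88 mm above the bench; x along the bar. Black disc 40 mm across up to 8 mm, then an upright bar 46 mm long, 14 mm thick (y), from 8 to 42 mm: grip it about 33 mm up. It turns almost freely (0.03 N m) for 0.3 to 0.9 rad (unknown, not told by its start angle), then bears on its washer.
- red_ring (a point): top centre of the 48 mm copper washer under the red knob, 84.6 mm above the housing's origin (already snug, 0.4 mm down). The torque to turn grows 0.12 N m per 0.1 rad (springy) to 0.25; there the washer sinks for good, 2 mm per rad: snug below 84.84, tight below 84.1, home at 83.9 mm. Home, torque grows again likewise; at 0.55 N m the washer drags round. Firm: 0.4. Let go, the knob springs back up to 0.4 rad.
- blue_ring (a point): top centre of the 48 mm copper washer under the blue knob, 84.6 mm above the housing's origin (already snug, 0.4 mm down). The torque to turn grows 0.12 N m per 0.1 rad (springy) to 0.25; there the washer sinks for good, 2 mm per rad: snug below 84.84, tight below 84.1, home at 83.9 mm. Home, torque grows again likewise; at 0.55 N m the washer drags round. Firm: 0.4. Let go, the knob springs back up to 0.4 rad.
- yellow_ring (a point): top centre of the 48 mm copper washer under the yellow knob, 85 mm above the housing's origin. The torque to turn grows 0.12 N m per 0.1 rad (springy) to 0.25; there the washer sinks for good, 2 mm per rad: snug below 84.84, tight below 84.1, home at 83.9 mm. Home, torque grows again likewise; at 0.55 N m the washer drags round. Firm: 0.4. Let go, the knob springs back up to 0.4 rad.
- green_ring (a point): top centre of the 48 mm copper washer under the green knob, 85 mm above the housing's origin. The torque to turn grows 0.12 N m per 0.1 rad (springy) to 0.25; there the washer sinks for good, 2 mm per rad: snug below 84.84, tight below 84.1, home at 83.9 mm. Home, torque grows again likewise; at 0.55 N m the washer drags round. Firm: 0.4. Let go, the knob springs back up to 0.4 rad.
- red_boss: steel seat, 54 mm across and 8 mm high, fixed on the cover under the red knob's washer; origin at its underside, x axis in line with that of red_ring unless the washer has been dragged round.
- blue_boss: steel seat, 54 mm across and 8 mm high, fixed on the cover under the blue knob's washer; origin at its underside, x axis in line with that of blue_ring unless the washer has been dragged round.
- yellow_boss: steel seat, 54 mm across and 8 mm high, fixed on the cover under the yellow knob's washer; origin at its underside, x axis in line with that of yellow_ring unless the washer has been dragged round.
- green_boss: steel seat, 54 mm across and 8 mm high, fixed on the cover under the green knob's washer; origin at its underside, x axis in line with that of green_ring unless the washer has been dragged round.
- wrench: chrome combination wrench, 180 mm long, lying flat; a bystander, origin at its underside or centre
- driver: screwdriver with blue handle, 200 mm long, lying flat; a bystander, origin at its underside or centre
- spare_seal: spare copper ring, 70 mm outside, 6 mm high, lying flat; a bystander, origin at its underside or centre
- spray_can: green can, 64 mm across, 190 mm high, upright; a bystander, origin at its underside or centre
- spare_knob: spare all-black bar knob, not fitted, standing on the bench, 42 mm high; a bystander, origin at its underside or centre
- red_bottle: small red bottle, 40 mm across, 110 mm high, upright; a bystander, origin at its underside or centre
- mallet: black-handled mallet with red head, 260 mm long, lying flat; a bystander, origin at its underside or centre

How it is judged:
By the outcome, as a careful person would: the job done as asked, in the order asked, and still so for the second after the job is handed in, with the robot touching nothing.
It also fails if it takes over 72 s, if anything falls off the work surface, if the arm or the gripper's body presses on something with over 40 N, if the wrist force passes 120 N, or if a joint passes its speed limit or range.

## Working session

There is one attempt and no reset: what is moved stays moved. The work goes in short steps, Python scripts to look and compute and a tool call to move; the robot and the scene stay as the last step left them, time stands still between calls to the robot, and variables do not carry over. Pictures are saved under pics/ and viewed, at most 10 in all, crops included, and the job is handed in when it is done.

Besides the shell and the picture viewer there is one more tool, called by a JSON object that holds its "op" and its "data". jog_arm: Moves the arm, as the interface text tells. Its arguments: {"type":"object","properties":{"commands":{"type":"array"},"claw":{"type":"number"},"force":{"type":"number"}},"required":["commands"]}

```bash
ls; mkdir -p pics
python3 - <<'E'
from workcell import state, grab_frame, calibration
import cv2,numpy as np
s=state();print(s)
for n in("scene","side"):
    p,d=grab_frame(n);cv2.imwrite(f"pics/{n}0.png",p);np.save(f"pics/{n}0.npy",d)
    print(n,calibration(n))
print(calibration("wrist"))
E
```

```text
pics
{'time': 0.0, 'q': array([-1.28877365,  0.38385124,  0.04385519,  1.59960224, -0.01785785,
        1.16122725, -0.04993703]), 'joint_vel': array([ 1.56825978e-03,  6.09877482e-05, -2.50297697e-03,  1.03229495e-04,
        1.29237351e-03,  7.80346360e-04,  1.82017522e-03]), 'joint_torque': array([-4.23235197e-04, -4.33454311e+01,  1.02434244e+00, -2.49511063e+01,
        1.05918513e-02,  1.12530901e-02,  2.32568584e-05]), 'eef_pos': array([0.24072351, 0.60295209, 0.30246369]), 'tool_rot': array([ 1.88752304e-01,  9.82023804e-01, -1.33843797e-03, -1.59526558e-04]), 'ft_force': array([-0.49426624, -0.27990192,  0.56572495]), 'wrist_torque': array([-0.04579579, -0.03637131, -0.0623146 ]), 'grip_force': 0.0, 'grip_width': 0.08500278707161209}
scene {'fx': 430.19672529044146, 'fy': 430.19672529044146, 'cx': 271.268439991678, 'cy': 198.6457328919563, 'world_from_camera': array([[-0.87370986,  0.30706739, -0.37728065,  0.97561082],
       [ 0.48639547,  0.5627985 , -0.66833921,  0.66619729],
       [ 0.0071078 , -0.76744216, -0.64107879,  0.74839263],
       [ 0.        ,  0.        ,  
[... 157 characters left out ...]
array([[ 0.91155007, -0.30455053,  0.27627059,  0.23388063],
       [-0.41097356, -0.65304176,  0.636111  , -0.80033995],
       [-0.01331171, -0.69338693, -0.72044247,  0.97794815],
       [ 0.        ,  0.        ,  0.        ,  1.        ]])}
{'fx': 325.19226210127806, 'fy': 325.19226210127806, 'cx': 278.8175530909237, 'cy': 208.04065228597514, 'mount': array([[ 2.88472255e-04, -9.59791553e-01, -2.80713542e-01,
         7.25073926e-02],
       [ 9.99999951e-01,  2.43609861e-04,  1.94709360e-04,
         1.03554006e-03],
       [-1.18495812e-04, -2.80713584e-01,  9.59791576e-01,
        -6.97102806e-02],
       [ 0.00000000e+00,  0.00000000e+00,  0.00000000e+00,
         1.00000000e+00]])}
```

View pics/scene0.png

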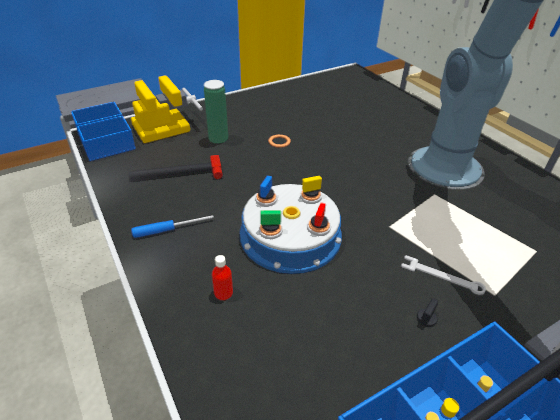

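View pics/side0.png

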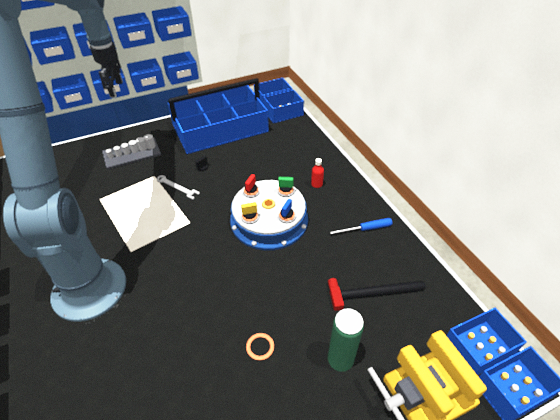

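The scene view shows blue (265,185), yellow (312,183), green (270,217) and red (320,213) knobs around the sight glass (291,212); the side view shows red (250,184), green (286,183), yellow (248,210) and blue (287,211). Bystanders stand clear of the housing.

```bash
cat > h.py <<'E'
import cv2,numpy as np
from workcell import state, grab_frame, calibration
from scipy.spatial.transform import Rotation as R
HUE={'red':((0,8),(172,180)),'yellow':((22,35),),'green':((50,80),),'blue':((100,120),)}
def cloud(n,d):
    c=calibration(n);v,u=np.indices(d.shape)
    P=np.stack([(u-c['cx'])/c['fx']*d,(v-c['cy'])/c['fy']*d,d],-1)
    T=c['world_from_camera'];return P@T[:3,:3].T+T[:3,3]
def knobs(n,p,d,zr=(0.10,0.14)):
    W=cloud(n,d);h=cv2.cvtColor(p,cv2.COLOR_BGR2HSV);o={}
    for k,rs in HUE.items():
        m=np.zeros(d.shape,bool)
        for a,b in rs:m|=(h[...,0]>=a)&(h[...,0]<=b)
        m&=(h[...,1]>130)&(h[...,2]>50)&(d>0)&(W[...,2]>zr[0])&(W[...,2]<zr[1])
        m&=(abs(W[...,0]-.58)<.25)&(abs(W[...,1])<.35)
        o[k]=W[m]
    return o
E
python3 - <<'E'
from h import *
for n in("scene","side"):
    p=cv2.imread(f"pics/{n}0.png");d=np.load(f"pics/{n}0.npy")
    for k,P in knobs(n,p,d).items():
        print(n,k,len(P),P.mean(0).round(4) if len(P) else '',P[:,2].max().round(4))
        for lo in (.1,.122):
            Q=P[P[:,2]>lo][:,:2]
            if len(Q)>5:
                r=cv2.minAreaRect((Q*1e4).astype(np.float32)); w,V=np.linalg.eigh(np.cov(Q.T));
                print('  ',lo,len(Q),np.array(r[0])/1e4,np.array(r[1])/10,'axis',np.degrees(np.arctan2(V[1,1],V[0,1])).round(1))
E
```

```text
scene red 154 [0.54   0.1096 0.1214] 0.1321
   0.1 154 [0.535129   0.10421932] [42.91443176 13.50290222] axis -140.0
   0.122 92 [0.53487192 0.1039554 ] [42.1803772 13.4371994] axis -138.8
scene yellow 232 [0.4915 0.0041 0.1183] 0.1317
   0.1 232 [0.49014985 0.00132384] [17.88941498 46.40354614] axis 167.8
   0.122 100 [4.89134375e-01 1.20010376e-05] [17.14895477 44.54020691] axis 168.2
scene green 245 [0.6369 0.0616 0.1179] 0.1313
   0.1 245 [0.63505889 0.06003881] [11.78935547 41.69146118] axis 153.2
   0.122 103 [0.63504414 0.06002693] [11.61318054 41.76341858] axis 152.8
scene blue 169 [ 0.5941 -0.037   0.1202] 0.1321
   0.1 169 [ 0.59142827 -0.04113749] [47.56630554 14.80198364] axis -145.1
   0.122 85 [ 0.59078311 -0.04185272] [45.67811584 14.42003021] axis -142.1
side red 108 [0.5297 0.0927 0.121 ] 0.1318
   0.1 108 [0.53225317 0.09747604] [49.18429871 14.85015869] axis -140.7
   0.122 62 [0.53228672 0.09747844] [49.12327881 14.75825195] axis -138.0
side yellow 138 [ 0.4857 -0.007   0.1194] 0.1327
   0.1 138 [ 0.48600732 -0.0044306 ] [14.65402069 41.8440033 ] axis 169.3
   0.122 65 [ 0.48610615 -0.00433808] [13.47075958 39.56659546] axis 168.9
side green 132 [0.63   0.0509 0.1196] 0.1331
   0.1 132 [0.63238145 0.05254832] [17.15850677 44.4265625 ] axis 151.1
   0.122 65 [0.63240068 0.05326846] [15.71993713 43.90578613] axis 149.4
side blue 105 [ 0.5839 -0.0535  0.1216] 0.1343
   0.1 105 [ 0.58767705 -0.04793328] [44.94777527 14.2778717 ] axis -143.1
   0.122 61 [ 0.58834521 -0.04778271] [43.79387207 13.52488556] axis -140.4
```

```bash
cat >> h.py <<'E'
K={'red':(.5327,.1004,41),'blue':(.5893,-.045,38),'yellow':(.4883,-.0006,168.8),'green':(.6337,.056,151)}
def head(s):
    M=R.from_quat(s['tool_rot']).as_matrix();return M,np.arctan2(M[1,0],M[0,0])
def plan(xyz,deg,s=None):
    s=s or state();M,h=head(s)
    d=M.T@(np.array(xyz)-s['eef_pos'])*100
    yaw=-(np.radians(deg)-h);yaw=(yaw+np.pi/2)%np.pi-np.pi/2
    print('d cm',d.round(2),'yaw',yaw.round(3),'or',(yaw-np.sign(yaw)*np.pi).round(3),'heading',np.degrees(h).round(1),'q7',s['q'][6].round(2),'t',s['time'])
E
python3 - <<'E'
from h import *
s=state();print(head(s))
for k,(x,y,a) in K.items():
    print(k,np.degrees(np.arctan2(y,x)));plan((x,y,.26),a,s)
E
```

```text
(array([[-9.28776206e-01,  3.70640250e-01, -7.51580956e-04],
       [ 3.70640987e-01,  9.28773487e-01, -2.25149501e-03],
       [-1.36446210e-04, -2.36970170e-03, -9.99997183e-01]]), np.float64(2.7618935825551976))
red 10.673546172955009
d cm [-45.75 -35.85   4.35] yaw -1.095 or 2.046 heading 158.2 q7 -0.05 t 0.1
blue -4.366733511818936
d cm [-56.39 -47.26   4.38] yaw -1.043 or 2.099 heading 158.2 q7 -0.05 t 0.1
yellow -0.07040231498350973
d cm [-45.37 -46.88   4.38] yaw -0.184 or 2.957 heading 158.2 q7 -0.05 t 0.1
green 5.050103242424789
d cm [-56.77 -36.23   4.35] yaw 0.126 or -3.015 heading 158.2 q7 -0.05 t 0.1
```

{"op": "jog_arm", "data": {"commands": [{"dx": -15,"dy": -15.6,"dz": 0},{"dx": -15,"dy": -15.6,"dz": 0},{"dx": -15,"dy": -15.6,"dz": 0},{"dx": -15,"dy": -15.6,"dz": 0},{"dx": -15,"dy": -15.6,"dz": 0}], "claw": 1, "force": 60}}

```text
invalid input
```

{"op": "jog_arm", "data": {"commands": [{"dx": -15,"dy": -15.6,"dz": 0},{"dx": -15,"dy": -15.6,"dz": 0},{"dx": -15,"dy": -15.6,"dz": 0},{"dx": -15,"dy": -15.6,"dz": 0},{"dx": -15,"dy": -15.6,"dz": 0}]}}

```text
invalid input
```

{"op": "jog_arm", "data": {"commands": [{"dx": -15,"dy": -15.6,"dz": 4,"yaw": -0.18},{"dx": -15,"dy": -15.6,"dz": 4,"yaw": -0.18},{"dx": -15,"dy": -15.6,"dz": 4,"yaw": -0.18},{"dx": -15,"dy": -15.6,"dz": 4,"yaw": -0.18},{"dx": -15,"dy": -15.6,"dz": 4,"yaw": -0.18}]}}

```text
time: 0.52
eef_pos: [0.3183, 0.4117, 0.2651]
tool_rot: [0.1, 0.995, -0.0, -0.0]
ft_force: [0.7, -0.6, 0.9]
grip_width: 0.0855
grip_force: 0.0
```

```bash
cat >> h.py <<'E'
def wristbar(name,z=.130,tag=None):
    "bar-top of a knob from the wrist camera: mask, rays onto plane z"
    s=state();p,d=grab_frame('wrist');c=calibration('wrist')
    if tag:cv2.imwrite(f'pics/{tag}.png',p)
    M,_=head(s);T=c['mount'];h=cv2.cvtColor(p,cv2.COLOR_BGR2HSV)
    v,u=np.indices(d.shape);x=u-c['cx'];y=v-c['cy'];r=np.hypot(x,y)+1e-9;th=r/c['fx']
    ray=np.stack([np.sin(th)*x/r,np.sin(th)*y/r,np.cos(th)],-1)
    Pd=ray/ray[...,2:]*d[...,None]
    f=lambda P:(P@T[:3,:3].T+T[:3,3])@M.T+s['eef_pos']
    W=f(Pd);out={}
    for k in ([name] if name else HUE):
        m=np.zeros(d.shape,bool)
        for a,b in HUE[k]:m|=(h[...,0]>=a)&(h[...,0]<=b)
        m&=(h[...,1]>130)&(h[...,2]>50)&(d>0)&(abs(W[...,2]-z)<.006)&(np.hypot(W[...,0]-.561,W[...,1]-.028)<.13)
        Q=W[m][:,:2]
        if len(Q)<20:print(k,'few',len(Q));continue
        w,V=np.linalg.eigh(np.cov(Q.T));rc=cv2.minAreaRect((Q*1e4).astype(np.float32))
        print(k,len(Q),'mean',Q.mean(0).round(4),'rect',(np.array(rc[0])/1e4).round(4),(np.array(rc[1])/10).round(1),'axis',np.degrees(np.arctan2(V[1,1],V[0,1])).round(1)%180,'z',np.median(W[m][:,2]).round(4))
    return s
E
python3 - <<'E'
from h import *
s=wristbar(None,tag='w1')
x,y,a=K['yellow'];plan((x,y,.175),a,s)
E
```

```text
red few 0
yellow 90 mean [0.4725 0.0058] rect [0.4764 0.0034] [14.2 26. ] axis 163.4 z 0.1287
green few 0
blue few 0
d cm [-24.83 -37.03   9.04] yaw -0.004 or 3.138 heading 168.6 q7 0.4 t 0.5167
```

{"op": "jog_arm", "data": {"commands": [{"dx": -11,"dy": -17,"dz": 0,"yaw": 0},{"dx": -11,"dy": -17,"dz": 0,"yaw": 0},{"dx": -11,"dy": -17,"dz": 0,"yaw": 0},{"dx": -11,"dy": -17,"dz": 0,"yaw": 0},{"dx": -11,"dy": -17,"dz": 0,"yaw": 0}], "claw": 1, "force": 60}}

```text
time: 0.98
eef_pos: [0.3926, 0.2225, 0.2657]
tool_rot: [0.1, 0.995, -0.0, -0.0]
ft_force: [0.6, 0.1, 0.2]
grip_width: 0.0855
grip_force: 0.0
```

{"op": "jog_arm", "data": {"commands": [{"dx": -11,"dy": -17,"dz": 0,"yaw": 0},{"dx": -11,"dy": -17,"dz": 0,"yaw": 0},{"dx": -11,"dy": -17,"dz": 0,"yaw": 0},{"dx": -11,"dy": -17,"dz": 0,"yaw": 0},{"dx": -11,"dy": -17,"dz": 0,"yaw": 0}]}}

```text
time: 1.4
eef_pos: [0.4665, 0.0341, 0.2661]
tool_rot: [0.101, 0.995, -0.0, 0.0]
ft_force: [-0.0, 0.1, -0.2]
grip_width: 0.0856
grip_force: 0.0
```

Run:
```python
from h import *
s=wristbar(None,tag='w2')
x,y,a=K['yellow'];plan((x,y,.175),a,s)
```

```text
red 274 mean [0.5175 0.0891] rect [0.5189 0.0906] [14.9 14.1] axis 172.7 z 0.1293
yellow 1122 mean [0.4848 0.0014] rect [0.4865 0.0005] [14.1 45. ] axis 169.1 z 0.1294
green few 0
blue 119 mean [ 0.5713 -0.0519] rect [ 0.5734 -0.0521] [12.7  9.6] axis 72.3 z 0.1281
d cm [-2.82 -2.96  9.11] yaw -0.006 or 3.136 heading 168.5 q7 1.25 t 1.4
```

{"op": "jog_arm", "data": {"commands": [{"dx": -2.75,"dy": -2.9,"dz": 1,"yaw": 0},{"dx": -2.75,"dy": -2.9,"dz": 4,"yaw": 0},{"dx": -2.75,"dy": -2.9,"dz": 7,"yaw": 0},{"dx": -2.75,"dy": -2.9,"dz": 9.1,"yaw": 0},{"dx": -2.75,"dy": -2.9,"dz": 9.1,"yaw": 0}]}}

```text
time: 1.87
eef_pos: [0.4836, 0.0031, 0.1705]
tool_rot: [0.1, 0.995, -0.002, -0.005]
ft_force: [0.1, 0.2, -0.6]
grip_width: 0.0852
grip_force: 0.0
```

```bash
cat >> h.py <<'E'
def st():
    s=state();M,h=head(s)
    print('t',round(s['time'],2),'p',s['eef_pos'].round(4),'h',np.degrees(h).round(2),'hrad',h.round(3),'F',s['ft_force'].round(1),'tau',s['wrist_torque'].round(3),'jt7',s['joint_torque'][6].round(3),'w',round(s['grip_width'],4),'gf',round(s['grip_force'],1),'q7',s['q'][6].round(2))
    return s
E
python3 -c "
from h import *
st();st();s=st()
plan((.4875,0,.175),168.9,s)"
```

```text
t 1.87 p [0.4836 0.0031 0.1705] h 168.54 hrad 2.942 F [ 0.1  0.2 -0.6] tau [-0.021  0.014  0.004] jt7 0.131 w 0.0852 gf 0.0 q7 1.43
t 1.87 p [0.4836 0.0031 0.1705] h 168.54 hrad 2.942 F [ 0.1  0.2 -0.6] tau [-0.021  0.014  0.004] jt7 0.131 w 0.0852 gf 0.0 q7 1.43
t 1.87 p [0.4836 0.0031 0.1705] h 168.54 hrad 2.942 F [ 0.1  0.2 -0.6] tau [-0.021  0.014  0.004] jt7 0.131 w 0.0852 gf 0.0 q7 1.43
d cm [-0.44 -0.23 -0.45] yaw -0.006 or 3.135 heading 168.5 q7 1.43 t 1.8667
```

{"op": "jog_arm", "data": {"commands": [{"dx": 0,"dy": 0,"dz": 0,"yaw": 0},{"dx": 0,"dy": 0,"dz": 0,"yaw": 0},{"dx": 0,"dy": 0,"dz": 0,"yaw": 0},{"dx": 0,"dy": 0,"dz": 0,"yaw": 0},{"dx": 0,"dy": 0,"dz": 0,"yaw": 0}], "claw": -1}}

```text
time: 2.28
eef_pos: [0.4884, 0.0034, 0.1764]
tool_rot: [0.1, 0.995, 0.001, 0.001]
ft_force: [-0.1, -0.0, 0.5]
grip_width: 0.0254
grip_force: 0.0
```

```bash
python3 -c "
from h import *
st();st()"
```

```text
t 2.28 p [0.4884 0.0034 0.1764] h 168.57 hrad 2.942 F [-0.1 -0.   0.5] tau [0.056 0.076 0.018] jt7 -0.002 w 0.0254 gf 0.0 q7 1.43
t 2.28 p [0.4884 0.0034 0.1764] h 168.57 hrad 2.942 F [-0.1 -0.   0.5] tau [0.056 0.076 0.018] jt7 -0.002 w 0.0254 gf 0.0 q7 1.43
```

{"op": "jog_arm", "data": {"commands": [{"dx": 0,"dy": -0.25,"dz": 0.1,"yaw": 0},{"dx": 0,"dy": -0.25,"dz": 0.1,"yaw": 0},{"dx": 0,"dy": -0.25,"dz": 0.1,"yaw": 0},{"dx": 0,"dy": -0.25,"dz": 0.1,"yaw": 0}]}}

```text
time: 2.62
eef_pos: [0.4877, -0.001, 0.1758]
tool_rot: [0.1, 0.995, -0.0, 0.001]
ft_force: [-2.8, -2.5, 7.3]
grip_width: 0.0132
grip_force: 59.8
```

```bash
python3 -c "
from h import *
st()"
```

```text
t 2.62 p [ 0.4877 -0.001   0.1758] h 168.48 hrad 2.941 F [-2.8 -2.5  7.3] tau [-0.649  0.476 -0.015] jt7 -0.01 w 0.0132 gf 59.8 q7 1.44
```

{"op": "jog_arm", "data": {"commands": [{"dx": 0,"dy": 0,"dz": 0,"yaw": 0.1},{"dx": 0,"dy": 0,"dz": 0,"yaw": 0.2},{"dx": 0,"dy": 0,"dz": 0,"yaw": 0.3},{"dx": 0,"dy": 0,"dz": 0,"yaw": 0.3},{"dx": 0,"dy": 0,"dz": 0,"yaw": 0.3}]}}

```text
time: 3.03
eef_pos: [0.4878, -0.0009, 0.1757]
tool_rot: [0.248, 0.969, -0.0, 0.001]
ft_force: [-2.0, -2.2, 8.2]
grip_width: 0.013
grip_force: 59.8
```

```bash
python3 -c "
from h import *
st()"
```

```text
t 3.03 p [ 0.4878 -0.0009  0.1757] h 151.3 hrad 2.641 F [-2.  -2.2  8.2] tau [-0.596  0.536  0.019] jt7 -0.061 w 0.013 gf 59.8 q7 1.16
```

{"op": "jog_arm", "data": {"commands": [{"dx": 0,"dy": 0,"dz": 0,"yaw": 0.1},{"dx": 0,"dy": 0,"dz": 0,"yaw": 0.1},{"dx": 0,"dy": 0,"dz": 0,"yaw": 0.1}]}}

```text
time: 3.28
eef_pos: [0.4878, -0.0008, 0.1757]
tool_rot: [0.296, 0.955, -0.0, 0.001]
ft_force: [-1.7, -2.1, 6.3]
grip_width: 0.0132
grip_force: 59.8
```

```bash
python3 -c "
from h import *
st()"
```

```text
t 3.28 p [ 0.4878 -0.0008  0.1757] h 145.57 hrad 2.541 F [-1.7 -2.1  6.3] tau [-0.643  0.493  0.034] jt7 -0.06 w 0.0132 gf 59.8 q7 1.06
```

{"op": "jog_arm", "data": {"commands": [{"dx": 0,"dy": 0,"dz": 0,"yaw": 0.1},{"dx": 0,"dy": 0,"dz": 0,"yaw": 0.1},{"dx": 0,"dy": 0,"dz": 0,"yaw": 0.1}]}}

```text
time: 3.53
eef_pos: [0.4879, -0.0008, 0.1757]
tool_rot: [0.343, 0.939, 0.0, 0.001]
ft_force: [-2.5, -2.5, 8.5]
grip_width: 0.0128
grip_force: 59.8
```

```bash
python3 -c "
from h import *
st()"
```

```text
t 3.53 p [ 0.4879 -0.0008  0.1757] h 139.84 hrad 2.441 F [-2.5 -2.5  8.5] tau [-0.612  0.484  0.013] jt7 -0.06 w 0.0128 gf 59.8 q7 0.97
```

{"op": "jog_arm", "data": {"commands": [{"dx": 0,"dy": 0,"dz": 0,"yaw": 0.1},{"dx": 0,"dy": 0,"dz": 0,"yaw": 0.1},{"dx": 0,"dy": 0,"dz": 0,"yaw": 0.1}]}}

```text
time: 3.78
eef_pos: [0.4879, -0.0008, 0.1757]
tool_rot: [0.39, 0.921, 0.0, 0.001]
ft_force: [-2.5, -1.8, 7.4]
grip_width: 0.0129
grip_force: 59.8
```

```bash
python3 -c "
from h import *
st()"
```

```text
t 3.78 p [ 0.4879 -0.0008  0.1757] h 134.11 hrad 2.341 F [-2.5 -1.8  7.4] tau [-0.549  0.469  0.055] jt7 -0.06 w 0.0129 gf 59.8 q7 0.88
```

{"op": "jog_arm", "data": {"commands": [{"dx": 0,"dy": 0,"dz": 0,"yaw": 0.1},{"dx": 0,"dy": 0,"dz": 0,"yaw": 0.1},{"dx": 0,"dy": 0,"dz": 0,"yaw": 0.1}]}}

```text
time: 4.03
eef_pos: [0.488, -0.0007, 0.1758]
tool_rot: [0.435, 0.9, 0.0, 0.001]
ft_force: [-1.2, -2.4, 7.8]
grip_width: 0.0131
grip_force: 59.8
```

```bash
python3 -c "
from h import *
st()"
```

```text
t 4.03 p [ 0.488  -0.0007  0.1758] h 128.39 hrad 2.241 F [-1.2 -2.4  7.8] tau [-0.562  0.445  0.014] jt7 -0.06 w 0.0131 gf 59.8 q7 0.79
```

{"op": "jog_arm", "data": {"commands": [{"dx": 0,"dy": 0,"dz": 0,"yaw": 0.1},{"dx": 0,"dy": 0,"dz": 0,"yaw": 0.1},{"dx": 0,"dy": 0,"dz": 0,"yaw": 0.1}]}}

```text
time: 4.28
eef_pos: [0.488, -0.0007, 0.1757]
tool_rot: [0.48, 0.877, 0.0, 0.001]
ft_force: [-2.1, -2.1, 6.9]
grip_width: 0.0133
grip_force: 59.8
```

```bash
python3 -c "
from h import *
st()"
```

```text
t 4.28 p [ 0.488  -0.0007  0.1757] h 122.68 hrad 2.141 F [-2.1 -2.1  6.9] tau [-0.619  0.402  0.022] jt7 -0.108 w 0.0133 gf 59.8 q7 0.69
```

{"op": "jog_arm", "data": {"commands": [{"dx": 0,"dy": 0,"dz": 0,"yaw": 0.1},{"dx": 0,"dy": 0,"dz": 0,"yaw": 0.1},{"dx": 0,"dy": 0,"dz": 0,"yaw": 0.1}]}}

```text
time: 4.53
eef_pos: [0.4881, -0.0007, 0.1757]
tool_rot: [0.523, 0.853, 0.0, 0.001]
ft_force: [-2.1, -3.0, 7.4]
grip_width: 0.0133
grip_force: 59.8
```

```bash
python3 -c "
from h import *
st()"
```

```text
t 4.53 p [ 0.4881 -0.0007  0.1757] h 116.99 hrad 2.042 F [-2.1 -3.   7.4] tau [-0.644  0.417  0.2  ] jt7 -0.222 w 0.0133 gf 59.8 q7 0.6
```

{"op": "jog_arm", "data": {"commands": [{"dx": 0,"dy": 0,"dz": 0,"yaw": 0.08},{"dx": 0,"dy": 0,"dz": 0,"yaw": 0.08},{"dx": 0,"dy": 0,"dz": 0,"yaw": 0.08}]}}

```text
time: 4.78
eef_pos: [0.4881, -0.0007, 0.1758]
tool_rot: [0.556, 0.831, 0.0, 0.001]
ft_force: [-1.0, -2.2, 7.6]
grip_width: 0.0132
grip_force: 59.8
```

```bash
python3 -c "
from h import *
st()"
```

```text
t 4.78 p [ 0.4881 -0.0007  0.1758] h 112.43 hrad 1.962 F [-1.  -2.2  7.6] tau [-0.627  0.422  0.225] jt7 -0.274 w 0.0132 gf 59.8 q7 0.53
```

{"op": "jog_arm", "data": {"commands": [{"dx": 0,"dy": 0,"dz": 0,"yaw": 0.05},{"dx": 0,"dy": 0,"dz": 0,"yaw": 0.05},{"dx": 0,"dy": 0,"dz": 0,"yaw": 0.05}]}}

```text
time: 5.03
eef_pos: [0.4881, -0.0007, 0.1758]
tool_rot: [0.577, 0.817, 0.0, 0.001]
ft_force: [-2.0, -1.9, 7.5]
grip_width: 0.0129
grip_force: 59.8
```

```bash
python3 -c "
from h import *
st()"
```

```text
t 5.03 p [ 0.4881 -0.0007  0.1758] h 109.57 hrad 1.912 F [-2.  -1.9  7.5] tau [-0.631  0.385  0.196] jt7 -0.268 w 0.0129 gf 59.8 q7 0.48
```

{"op": "jog_arm", "data": {"commands": [{"dx": 0,"dy": 0,"dz": 0,"yaw": 0.07},{"dx": 0,"dy": 0,"dz": 0,"yaw": 0.07},{"dx": 0,"dy": 0,"dz": 0,"yaw": 0.07}]}}

```text
time: 5.28
eef_pos: [0.4882, -0.0006, 0.1758]
tool_rot: [0.605, 0.796, 0.0, 0.001]
ft_force: [-2.5, -2.1, 8.0]
grip_width: 0.013
grip_force: 59.8
```

```bash
python3 -c "
from h import *
st()"
```

```text
t 5.28 p [ 0.4882 -0.0006  0.1758] h 105.56 hrad 1.842 F [-2.5 -2.1  8. ] tau [-0.571  0.321  0.23 ] jt7 -0.276 w 0.013 gf 59.8 q7 0.42
```

{"op": "jog_arm", "data": {"commands": [{"dx": 0,"dy": 0,"dz": 0,"yaw": 0},{"dx": 0,"dy": 0,"dz": 0,"yaw": 0},{"dx": 0,"dy": 0,"dz": 0,"yaw": 0},{"dx": 0,"dy": 0,"dz": 0,"yaw": 0},{"dx": 0,"dy": 0,"dz": -1,"yaw": 0}], "claw": 1}}

```text
time: 5.7
eef_pos: [0.4853, 0.0009, 0.1826]
tool_rot: [0.605, 0.796, -0.002, -0.001]
ft_force: [-0.7, 0.7, -0.5]
grip_width: 0.0727
grip_force: 0.0
```

{"op": "jog_arm", "data": {"commands": [{"dx": 0,"dy": 0,"dz": -4,"yaw": 0},{"dx": 0,"dy": 0,"dz": -7,"yaw": 0},{"dx": 0.4,"dy": 4,"dz": -7,"yaw": -0.12},{"dx": 0.8,"dy": 8,"dz": -7,"yaw": -0.24},{"dx": 1.2,"dy": 12,"dz": -7,"yaw": -0.36}]}}

```text
time: 6.12
eef_pos: [0.6011, 0.0456, 0.2571]
tool_rot: [0.45, 0.893, 0.003, 0.001]
ft_force: [-0.1, 0.8, 0.8]
grip_width: 0.0853
grip_force: 0.0
```

```bash
python3 -c "
from h import *
s=wristbar(None,tag='w3')
st();plan((.6337,.056,.175),151,s)"
```

```text
red 1620 mean [0.5319 0.1013] rect [0.5315 0.1012] [45.3 14.2] axis 41.599999999999994 z 0.1295
yellow 1166 mean [0.4883 0.0023] rect [0.4879 0.0007] [14.6 45.8] axis 118.1 z 0.1293
green 1148 mean [0.6318 0.0582] rect [0.6325 0.0575] [13.3 44.7] axis 151.9 z 0.1296
blue 688 mean [ 0.5945 -0.0369] rect [ 0.5936 -0.0389] [33.1 14.4] axis 43.099999999999994 z 0.1294
t 6.17 p [0.6081 0.0508 0.2554] h 127.12 hrad 2.219 F [ 5.4  3.5 -0.4] tau [ 0.285 -0.394  0.027] jt7 0.385 w 0.0852 gf 0.0 q7 0.72
d cm [-1.11  3.2   8.23] yaw -0.427 or 2.714 heading 126.5 q7 0.71 t 6.1167
```

{"op": "jog_arm", "data": {"commands": [{"dx": -0.8,"dy": 3.45,"dz": 0,"yaw": -0.12},{"dx": -0.8,"dy": 3.45,"dz": 0,"yaw": -0.24},{"dx": -0.8,"dy": 3.45,"dz": 0,"yaw": -0.36},{"dx": -0.8,"dy": 3.45,"dz": 1,"yaw": -0.44},{"dx": -0.8,"dy": 3.45,"dz": 3,"yaw": -0.44}]}}

```text
time: 6.58
eef_pos: [0.6341, 0.0582, 0.2269]
tool_rot: [0.246, 0.969, 0.001, 0.003]
ft_force: [0.9, 0.6, 0.2]
grip_width: 0.085
grip_force: 0.0
```

{"op": "jog_arm", "data": {"commands": [{"dx": 0,"dy": 0,"dz": 2,"yaw": 0},{"dx": 0,"dy": 0,"dz": 4,"yaw": 0},{"dx": 0,"dy": 0,"dz": 4,"yaw": 0},{"dx": 0,"dy": 0,"dz": 4,"yaw": 0}]}}

```text
time: 6.92
eef_pos: [0.6308, 0.0583, 0.1831]
tool_rot: [0.247, 0.969, -0.001, -0.001]
ft_force: [-0.6, -0.8, 0.1]
grip_width: 0.0854
grip_force: 0.0
```

```bash
python3 -c "
from h import *
s=st();plan((.6333,.0568,.1755),151.5,s)"
```

```text
t 6.92 p [0.6308 0.0583 0.1831] h 151.36 hrad 2.642 F [-0.6 -0.8  0.1] tau [-0.001 -0.036 -0.018] jt7 0.004 w 0.0854 gf 0.0 q7 1.15
d cm [-0.3  -0.01  0.76] yaw -0.003 or 3.139 heading 151.4 q7 1.15 t 6.9167
```

{"op": "jog_arm", "data": {"commands": [{"dx": -0.2,"dy": 0,"dz": 0.9,"yaw": 0},{"dx": -0.2,"dy": 0,"dz": 0.9,"yaw": 0},{"dx": -0.2,"dy": 0,"dz": 0.9,"yaw": 0},{"dx": -0.2,"dy": 0,"dz": 0.9,"yaw": 0},{"dx": -0.2,"dy": 0,"dz": 0.9,"yaw": 0}], "claw": -1}}

```text
time: 7.33
eef_pos: [0.6342, 0.0573, 0.1759]
tool_rot: [0.247, 0.969, 0.0, 0.001]
ft_force: [0.0, -0.2, 0.5]
grip_width: 0.0252
grip_force: 0.0
```

{"op": "jog_arm", "data": {"commands": [{"dx": 0,"dy": 0,"dz": 0,"yaw": 0},{"dx": 0,"dy": 0,"dz": 0,"yaw": 0},{"dx": 0,"dy": 0,"dz": 0,"yaw": 0},{"dx": 0,"dy": 0,"dz": 0,"yaw": 0}]}}

```text
time: 7.67
eef_pos: [0.6336, 0.0563, 0.1759]
tool_rot: [0.248, 0.969, -0.0, -0.0]
ft_force: [-2.6, -0.6, 6.0]
grip_width: 0.013
grip_force: 59.6
```

```bash
python3 -c "
from h import *
s=st();plan((.6333,.0568,.1755),151.5,s)"
```

```text
t 7.67 p [0.6336 0.0563 0.1759] h 151.33 hrad 2.641 F [-2.6 -0.6  6. ] tau [-0.319  0.681 -0.008] jt7 -0.016 w 0.013 gf 59.6 q7 1.15
d cm [0.05 0.03 0.04] yaw -0.003 or 3.139 heading 151.3 q7 1.15 t 7.6667
```

{"op": "jog_arm", "data": {"commands": [{"dx": 0,"dy": 0,"dz": 0,"yaw": 0.1},{"dx": 0,"dy": 0,"dz": 0,"yaw": 0.2},{"dx": 0,"dy": 0,"dz": 0,"yaw": 0.3},{"dx": 0,"dy": 0,"dz": 0,"yaw": 0.3},{"dx": 0,"dy": 0,"dz": 0,"yaw": 0.3}]}}

```text
time: 8.08
eef_pos: [0.6336, 0.0564, 0.176]
tool_rot: [0.39, 0.921, -0.0, 0.0]
ft_force: [-3.4, -1.9, 5.0]
grip_width: 0.013
grip_force: 59.8
```

```bash
python3 -c "
from h import *
st()"
```

```text
t 8.08 p [0.6336 0.0564 0.176 ] h 134.14 hrad 2.341 F [-3.4 -1.9  5. ] tau [-0.347  0.647 -0.031] jt7 -0.06 w 0.013 gf 59.8 q7 0.89
```

{"op": "jog_arm", "data": {"commands": [{"dx": 0,"dy": 0,"dz": 0,"yaw": 0.1},{"dx": 0,"dy": 0,"dz": 0,"yaw": 0.1},{"dx": 0,"dy": 0,"dz": 0,"yaw": 0.1}]}}

```text
time: 8.33
eef_pos: [0.6336, 0.0563, 0.1759]
tool_rot: [0.435, 0.9, -0.0, 0.0]
ft_force: [-2.6, -0.8, 5.9]
grip_width: 0.0131
grip_force: 59.8
```

```bash
python3 -c "
from h import *
st()"
```

```text
t 8.33 p [0.6336 0.0563 0.1759] h 128.4 hrad 2.241 F [-2.6 -0.8  5.9] tau [-0.422  0.617  0.02 ] jt7 -0.059 w 0.0131 gf 59.8 q7 0.8
```

{"op": "jog_arm", "data": {"commands": [{"dx": 0,"dy": 0,"dz": 0,"yaw": 0.1},{"dx": 0,"dy": 0,"dz": 0,"yaw": 0.1},{"dx": 0,"dy": 0,"dz": 0,"yaw": 0.1}]}}

```text
time: 8.58
eef_pos: [0.6337, 0.0563, 0.1759]
tool_rot: [0.48, 0.877, -0.0, 0.0]
ft_force: [-2.9, -1.5, 5.4]
grip_width: 0.0123
grip_force: 59.8
```

```bash
python3 -c "
from h import *
st()"
```

```text
t 8.58 p [0.6337 0.0563 0.1759] h 122.68 hrad 2.141 F [-2.9 -1.5  5.4] tau [-0.4    0.655  0.057] jt7 -0.059 w 0.0123 gf 59.8 q7 0.71
```

Still free at 0.5 rad; continue.

{"op": "jog_arm", "data": {"commands": [{"dx": 0,"dy": 0,"dz": 0,"yaw": 0.1},{"dx": 0,"dy": 0,"dz": 0,"yaw": 0.1},{"dx": 0,"dy": 0,"dz": 0,"yaw": 0.1}]}}

```text
time: 8.83
eef_pos: [0.6337, 0.0563, 0.176]
tool_rot: [0.523, 0.852, -0.0, 0.0]
ft_force: [-2.9, -2.2, 6.3]
grip_width: 0.0132
grip_force: 59.8
```

```bash
python3 -c "
from h import *
st()"
```

```text
t 8.83 p [0.6337 0.0563 0.176 ] h 116.95 hrad 2.041 F [-2.9 -2.2  6.3] tau [-0.385  0.624  0.003] jt7 -0.059 w 0.0132 gf 59.8 q7 0.63
```

{"op": "jog_arm", "data": {"commands": [{"dx": 0,"dy": 0,"dz": 0,"yaw": 0.1},{"dx": 0,"dy": 0,"dz": 0,"yaw": 0.1},{"dx": 0,"dy": 0,"dz": 0,"yaw": 0.1}]}}

```text
time: 9.08
eef_pos: [0.6337, 0.0563, 0.1759]
tool_rot: [0.565, 0.825, -0.001, 0.0]
ft_force: [-2.0, -0.9, 5.6]
grip_width: 0.0131
grip_force: 59.8
```

```bash
python3 -c "
from h import *
st()"
```

```text
t 9.08 p [0.6337 0.0563 0.1759] h 111.25 hrad 1.942 F [-2.  -0.9  5.6] tau [-0.37   0.558  0.108] jt7 -0.145 w 0.0131 gf 59.8 q7 0.54
```

{"op": "jog_arm", "data": {"commands": [{"dx": 0,"dy": 0,"dz": 0,"yaw": 0.1},{"dx": 0,"dy": 0,"dz": 0,"yaw": 0.1},{"dx": 0,"dy": 0,"dz": 0,"yaw": 0.1}]}}

```text
time: 9.33
eef_pos: [0.6337, 0.0563, 0.1759]
tool_rot: [0.605, 0.796, -0.001, 0.0]
ft_force: [-3.6, -1.9, 6.0]
grip_width: 0.013
grip_force: 59.8
```

```bash
python3 -c "
from h import *
st()"
```

```text
t 9.33 p [0.6337 0.0563 0.1759] h 105.55 hrad 1.842 F [-3.6 -1.9  6. ] tau [-0.351  0.584  0.21 ] jt7 -0.254 w 0.013 gf 59.8 q7 0.45
```

{"op": "jog_arm", "data": {"commands": [{"dx": 0,"dy": 0,"dz": 0,"yaw": 0.09},{"dx": 0,"dy": 0,"dz": 0,"yaw": 0.17},{"dx": 0,"dy": 0,"dz": 0,"yaw": 0.17},{"dx": 0,"dy": 0,"dz": 0,"yaw": 0.17}]}}

```text
time: 9.67
eef_pos: [0.6337, 0.0563, 0.1759]
tool_rot: [0.67, 0.742, -0.001, 0.0]
ft_force: [-3.6, -1.9, 5.9]
grip_width: 0.0126
grip_force: 59.8
```

```bash
python3 -c "
from h import *
st()"
```

```text
t 9.67 p [0.6337 0.0563 0.1759] h 95.83 hrad 1.673 F [-3.6 -1.9  5.9] tau [-0.434  0.635  0.238] jt7 -0.281 w 0.0126 gf 59.8 q7 0.31
```

{"op": "jog_arm", "data": {"commands": [{"dx": 0,"dy": 0,"dz": 0,"yaw": 0},{"dx": 0,"dy": 0,"dz": 0,"yaw": 0},{"dx": 0,"dy": 0,"dz": 0,"yaw": 0},{"dx": 0,"dy": 0,"dz": 0,"yaw": 0},{"dx": 0,"dy": 0,"dz": -1,"yaw": 0}], "claw": 1}}

```text
time: 10.08
eef_pos: [0.6322, 0.0579, 0.183]
tool_rot: [0.67, 0.742, -0.002, -0.001]
ft_force: [-0.7, -0.1, 0.5]
grip_width: 0.0731
grip_force: 0.0
```

{"op": "jog_arm", "data": {"commands": [{"dx": 0,"dy": 0,"dz": -4,"yaw": 0},{"dx": 0,"dy": 0,"dz": -7,"yaw": 0},{"dx": 1.8,"dy": -3.2,"dz": -7,"yaw": 0.12},{"dx": 3.6,"dy": -6.4,"dz": -7,"yaw": 0.24},{"dx": 5.4,"dy": -9.6,"dz": -7,"yaw": 0.36}]}}

```text
time: 10.5
eef_pos: [0.5327, 0.1012, 0.2564]
tool_rot: [0.795, 0.607, 0.001, 0.0]
ft_force: [-0.1, 0.7, -0.3]
grip_width: 0.0855
grip_force: 0.0
```

{"op": "jog_arm", "data": {"commands": [{"dx": 0,"dy": 0,"dz": 0,"yaw": 0.12},{"dx": 0,"dy": 0,"dz": 0,"yaw": 0.24},{"dx": 0,"dy": 0,"dz": 0,"yaw": 0.36},{"dx": 0,"dy": 0,"dz": 1,"yaw": 0.48},{"dx": 0,"dy": 0,"dz": 2,"yaw": 0.58}]}}

```text
time: 10.92
eef_pos: [0.5335, 0.1019, 0.2362]
tool_rot: [0.935, 0.355, 0.002, -0.0]
ft_force: [-0.3, 0.2, -0.7]
grip_width: 0.0854
grip_force: 0.0
```

```bash
python3 -c "
from h import *
s=wristbar(None,tag='w4')
st();plan((.5325,.1008,.176),41.6,s)"
```

```text
red 1496 mean [0.534  0.1038] rect [0.5319 0.1019] [44.6 13.5] axis 41.5 z 0.1294
yellow 43 mean [ 0.4963 -0.0016] rect [0.495  0.0007] [ 1.8 19.2] axis 117.5 z 0.1255
green 1058 mean [0.6333 0.0563] rect [0.6327 0.0576] [13.6 44.6] axis 104.2 z 0.1295
blue 469 mean [ 0.5971 -0.0337] rect [ 0.5943 -0.0378] [30.5 15.1] axis 30.400000000000006 z 0.129
t 10.97 p [0.5318 0.1019 0.2338] h 41.52 hrad 0.725 F [-0.8  0.1 -1.4] tau [-0.048  0.074  0.017] jt7 -0.199 w 0.0857 gf 0.0 q7 -0.74
d cm [-0.17  0.01  6.02] yaw 0.001 or -3.141 heading 41.6 q7 -0.74 t 10.9167
```

{"op": "jog_arm", "data": {"commands": [{"dx": 0,"dy": 0,"dz": 2,"yaw": 0},{"dx": 0,"dy": 0,"dz": 4,"yaw": 0},{"dx": 0,"dy": 0,"dz": 6,"yaw": 0},{"dx": 0,"dy": 0,"dz": 6,"yaw": 0},{"dx": 0,"dy": 0,"dz": 6,"yaw": 0}]}}

```text
time: 11.38
eef_pos: [0.5323, 0.1012, 0.1749]
tool_rot: [0.934, 0.358, -0.001, -0.0]
ft_force: [0.9, -0.1, 1.0]
grip_width: 0.0854
grip_force: 0.0
```

{"op": "jog_arm", "data": {"commands": [{"dx": 0,"dy": 0,"dz": 0,"yaw": 0},{"dx": 0,"dy": 0,"dz": 0,"yaw": 0},{"dx": 0,"dy": 0,"dz": 0,"yaw": 0},{"dx": 0,"dy": 0,"dz": 0,"yaw": 0},{"dx": 0,"dy": 0,"dz": 0,"yaw": 0}], "claw": -1}}

```text
time: 11.8
eef_pos: [0.5331, 0.1015, 0.1757]
tool_rot: [0.934, 0.358, 0.001, -0.0]
ft_force: [-1.4, -0.7, 0.3]
grip_width: 0.0254
grip_force: 0.0
```

{"op": "jog_arm", "data": {"commands": [{"dx": 0,"dy": 0,"dz": 0,"yaw": 0},{"dx": 0,"dy": 0,"dz": 0,"yaw": 0},{"dx": 0,"dy": 0,"dz": 0,"yaw": 0},{"dx": 0,"dy": 0,"dz": 0,"yaw": 0}]}}

```text
time: 12.13
eef_pos: [0.5334, 0.1011, 0.1756]
tool_rot: [0.934, 0.358, 0.001, 0.0]
ft_force: [0.9, -0.6, 4.4]
grip_width: 0.0132
grip_force: 60.3
```

```bash
python3 -c "
from h import *
st()"
```

```text
t 12.13 p [0.5334 0.1011 0.1756] h 41.91 hrad 0.731 F [ 0.9 -0.6  4.4] tau [-0.109  0.083 -0.013] jt7 0.006 w 0.0132 gf 60.3 q7 -0.66
```

{"op": "jog_arm", "data": {"commands": [{"dx": 0,"dy": 0,"dz": 0,"yaw": 0.1},{"dx": 0,"dy": 0,"dz": 0,"yaw": 0.1},{"dx": 0,"dy": 0,"dz": 0,"yaw": 0.1}]}}

```text
time: 12.38
eef_pos: [0.5334, 0.101, 0.1756]
tool_rot: [0.95, 0.311, 0.001, 0.0]
ft_force: [1.0, -0.5, 5.3]
grip_width: 0.0129
grip_force: 60.7
```

```bash
python3 -c "
from h import *
st()"
```

```text
t 12.38 p [0.5334 0.101  0.1756] h 36.24 hrad 0.633 F [ 1.  -0.5  5.3] tau [-0.226 -0.009  0.006] jt7 -0.065 w 0.0129 gf 60.7 q7 -0.74
```

{"op": "jog_arm", "data": {"commands": [{"dx": 0,"dy": 0,"dz": 0,"yaw": 0.1},{"dx": 0,"dy": 0,"dz": 0,"yaw": 0.1},{"dx": 0,"dy": 0,"dz": 0,"yaw": 0.1}]}}

```text
time: 12.63
eef_pos: [0.5335, 0.1009, 0.1756]
tool_rot: [0.965, 0.263, 0.001, 0.001]
ft_force: [0.0, -1.5, 4.9]
grip_width: 0.0129
grip_force: 60.8
```

```bash
python3 -c "
from h import *
st()"
```

```text
t 12.63 p [0.5335 0.1009 0.1756] h 30.54 hrad 0.533 F [ 0.  -1.5  4.9] tau [-0.25  -0.062  0.026] jt7 -0.061 w 0.0129 gf 60.8 q7 -0.83
```

{"op": "jog_arm", "data": {"commands": [{"dx": 0,"dy": 0,"dz": 0,"yaw": 0.1},{"dx": 0,"dy": 0,"dz": 0,"yaw": 0.1},{"dx": 0,"dy": 0,"dz": 0,"yaw": 0.1}]}}

```text
time: 12.88
eef_pos: [0.5336, 0.1008, 0.1756]
tool_rot: [0.977, 0.215, 0.001, 0.001]
ft_force: [0.3, -1.8, 5.5]
grip_width: 0.0131
grip_force: 60.8
```

```bash
python3 -c "
from h import *
st()"
```

```text
t 12.88 p [0.5336 0.1008 0.1756] h 24.87 hrad 0.434 F [ 0.3 -1.8  5.5] tau [-0.356 -0.118  0.116] jt7 -0.162 w 0.0131 gf 60.8 q7 -0.91
```

{"op": "jog_arm", "data": {"commands": [{"dx": 0,"dy": 0,"dz": 0,"yaw": 0.1},{"dx": 0,"dy": 0,"dz": 0,"yaw": 0.2},{"dx": 0,"dy": 0,"dz": 0,"yaw": 0.2},{"dx": 0,"dy": 0,"dz": 0,"yaw": 0.2}]}}

```text
time: 13.22
eef_pos: [0.5337, 0.1006, 0.1756]
tool_rot: [0.993, 0.117, 0.001, 0.001]
ft_force: [1.2, -2.7, 4.4]
grip_width: 0.0128
grip_force: 60.8
```

```bash
python3 -c "
from h import *
st()"
```

```text
t 13.22 p [0.5337 0.1006 0.1756] h 13.46 hrad 0.235 F [ 1.2 -2.7  4.4] tau [-0.479 -0.141  0.304] jt7 -0.291 w 0.0128 gf 60.8 q7 -1.07
```

{"op": "jog_arm", "data": {"commands": [{"dx": 0,"dy": 0,"dz": 0,"yaw": 0.1},{"dx": 0,"dy": 0,"dz": 0,"yaw": 0.2},{"dx": 0,"dy": 0,"dz": 0,"yaw": 0.2},{"dx": 0,"dy": 0,"dz": 0,"yaw": 0.2}]}}

```text
time: 13.55
eef_pos: [0.5337, 0.1003, 0.1756]
tool_rot: [1.0, 0.017, 0.001, 0.001]
ft_force: [0.8, -2.5, 5.2]
grip_width: 0.0129
grip_force: 60.8
```

```bash
python3 -c "
from h import *
st()"
```

```text
t 13.55 p [0.5337 0.1003 0.1756] h 2.0 hrad 0.035 F [ 0.8 -2.5  5.2] tau [-0.535 -0.256  0.259] jt7 -0.293 w 0.0129 gf 60.8 q7 -1.24
```

{"op": "jog_arm", "data": {"commands": [{"dx": 0,"dy": 0,"dz": 0,"yaw": 0.08},{"dx": 0,"dy": 0,"dz": 0,"yaw": 0.08},{"dx": 0,"dy": 0,"dz": 0,"yaw": 0.08}]}}

```text
time: 13.8
eef_pos: [0.5338, 0.1002, 0.1756]
tool_rot: [1.0, -0.022, 0.001, 0.001]
ft_force: [1.8, -3.4, 4.8]
grip_width: 0.0132
grip_force: 60.7
```

```bash
python3 -c "
from h import *
st()"
```

```text
t 13.8 p [0.5338 0.1002 0.1756] h -2.57 hrad -0.045 F [ 1.8 -3.4  4.8] tau [-0.62  -0.286  0.218] jt7 -0.305 w 0.0132 gf 60.7 q7 -1.3
```

{"op": "jog_arm", "data": {"commands": [{"dx": 0,"dy": 0,"dz": 0,"yaw": 0.06},{"dx": 0,"dy": 0,"dz": 0,"yaw": 0.06},{"dx": 0,"dy": 0,"dz": 0,"yaw": 0.06}]}}

```text
time: 14.05
eef_pos: [0.5337, 0.1001, 0.1756]
tool_rot: [0.999, -0.052, 0.001, 0.001]
ft_force: [0.7, -2.7, 4.4]
grip_width: 0.0134
grip_force: 60.7
```

```bash
python3 -c "
from h import *
st()"
```

```text
t 14.05 p [0.5337 0.1001 0.1756] h -5.98 hrad -0.104 F [ 0.7 -2.7  4.4] tau [-0.714 -0.36   0.402] jt7 -0.365 w 0.0134 gf 60.7 q7 -1.35
```

{"op": "jog_arm", "data": {"commands": [{"dx": 0,"dy": 0,"dz": 0,"yaw": 0.06},{"dx": 0,"dy": 0,"dz": 0,"yaw": 0.06},{"dx": 0,"dy": 0,"dz": 0,"yaw": 0.06}]}}

```text
time: 14.3
eef_pos: [0.5337, 0.1, 0.1756]
tool_rot: [0.997, -0.082, 0.001, 0.001]
ft_force: [2.1, -3.4, 5.1]
grip_width: 0.0131
grip_force: 60.8
```

```bash
python3 -c "
from h import *
st()"
```

```text
t 14.3 p [0.5337 0.1    0.1756] h -9.41 hrad -0.164 F [ 2.1 -3.4  5.1] tau [-0.758 -0.381  0.342] jt7 -0.432 w 0.0131 gf 60.8 q7 -1.4
```

{"op": "jog_arm", "data": {"commands": [{"dx": 0,"dy": 0,"dz": 0,"yaw": 0.06},{"dx": 0,"dy": 0,"dz": 0,"yaw": 0.06},{"dx": 0,"dy": 0,"dz": 0,"yaw": 0.06}]}}

```text
time: 14.55
eef_pos: [0.5337, 0.1, 0.1756]
tool_rot: [0.994, -0.112, 0.001, 0.001]
ft_force: [1.7, -4.2, 4.8]
grip_width: 0.0127
grip_force: 60.9
```

```bash
python3 -c "
from h import *
st()"
```

```text
t 14.55 p [0.5337 0.1    0.1756] h -12.83 hrad -0.224 F [ 1.7 -4.2  4.8] tau [-0.795 -0.374  0.446] jt7 -0.5 w 0.0127 gf 60.9 q7 -1.45
```

{"op": "jog_arm", "data": {"commands": [{"dx": 0,"dy": 0,"dz": 0,"yaw": 0},{"dx": 0,"dy": 0,"dz": 0,"yaw": 0},{"dx": 0,"dy": 0,"dz": 0,"yaw": 0},{"dx": 0,"dy": 0,"dz": 0,"yaw": 0},{"dx": 0,"dy": 0,"dz": -1,"yaw": 0}], "claw": 1}}

```text
time: 14.97
eef_pos: [0.5306, 0.1021, 0.1831]
tool_rot: [0.994, -0.113, -0.003, 0.0]
ft_force: [-0.4, 0.2, -0.8]
grip_width: 0.0731
grip_force: 0.0
```

{"op": "jog_arm", "data": {"commands": [{"dx": 0,"dy": 0,"dz": -4,"yaw": 0},{"dx": 0,"dy": 0,"dz": -7,"yaw": 0},{"dx": 2,"dy": 3,"dz": -7,"yaw": -0.12},{"dx": 4,"dy": 6,"dz": -7,"yaw": -0.24},{"dx": 6,"dy": 9,"dz": -7,"yaw": -0.36}]}}

```text
time: 15.38
eef_pos: [0.5716, 0.0016, 0.2563]
tool_rot: [0.997, 0.072, 0.001, -0.0]
ft_force: [0.8, -0.3, 1.1]
grip_width: 0.085
grip_force: 0.0
```

{"op": "jog_arm", "data": {"commands": [{"dx": 0,"dy": 0,"dz": 0,"yaw": -0.12},{"dx": 0,"dy": 0,"dz": 0,"yaw": -0.24},{"dx": 0,"dy": 0,"dz": 0,"yaw": -0.36},{"dx": 0,"dy": 0,"dz": 0,"yaw": -0.48},{"dx": 0,"dy": 0,"dz": 0,"yaw": -0.56}]}}

```text
time: 15.8
eef_pos: [0.5706, -0.0, 0.2556]
tool_rot: [0.94, 0.341, 0.0, -0.0]
ft_force: [0.3, -1.1, 0.1]
grip_width: 0.0852
grip_force: 0.0
```

```bash
python3 -c "
from h import *
s=wristbar(None,tag='w5')
st();plan((.5879,-.0443,.1755),40,s)"
```

```text
red 1281 mean [0.5335 0.1002] rect [0.532  0.1008] [45.7 14. ] axis 10.5 z 0.1292
yellow 938 mean [ 0.4906 -0.0016] rect [ 0.489  -0.0019] [15.1 40.9] axis 117.9 z 0.1291
green 1149 mean [0.6334 0.0565] rect [0.6325 0.0573] [13.6 45.4] axis 108.0 z 0.1294
blue 1197 mean [ 0.5897 -0.0422] rect [ 0.5892 -0.0432] [45.3 13.9] axis 38.599999999999994 z 0.1294
t 15.85 p [0.5706 0.     0.2557] h 40.0 hrad 0.698 F [ 0.9 -0.5  0.6] tau [-0.026  0.036  0.011] jt7 0.209 w 0.0853 gf 0.0 q7 -0.58
d cm [-1.52  4.51  8.  ] yaw -0.001 or 3.14 heading 39.9 q7 -0.58 t 15.8
```

{"op": "jog_arm", "data": {"commands": [{"dx": -0.7,"dy": 2.3,"dz": 0,"yaw": 0.02},{"dx": -1.4,"dy": 4.5,"dz": 0,"yaw": 0.02},{"dx": -1.4,"dy": 4.5,"dz": 2,"yaw": 0.02},{"dx": -1.4,"dy": 4.5,"dz": 5,"yaw": 0.02},{"dx": -1.4,"dy": 4.5,"dz": 8,"yaw": 0.02}]}}

```text
time: 16.27
eef_pos: [0.5899, -0.044, 0.1757]
tool_rot: [0.945, 0.328, 0.002, 0.0]
ft_force: [-0.0, 0.4, -0.2]
grip_width: 0.0854
grip_force: 0.0
```

{"op": "jog_arm", "data": {"commands": [{"dx": 0,"dy": 0,"dz": 0,"yaw": 0},{"dx": 0,"dy": 0,"dz": 0,"yaw": 0},{"dx": 0,"dy": 0,"dz": 0,"yaw": 0},{"dx": 0,"dy": 0,"dz": 0,"yaw": 0}]}}

```text
time: 16.6
eef_pos: [0.5902, -0.0437, 0.1773]
tool_rot: [0.944, 0.329, 0.002, 0.001]
ft_force: [0.5, 0.1, 0.6]
grip_width: 0.0855
grip_force: 0.0
```

{"op": "jog_arm", "data": {"commands": [{"dx": 0,"dy": 0,"dz": 0,"yaw": 0},{"dx": 0,"dy": 0,"dz": 0,"yaw": 0},{"dx": 0,"dy": 0,"dz": 0,"yaw": 0},{"dx": 0,"dy": 0,"dz": 0,"yaw": 0},{"dx": 0,"dy": 0,"dz": 0,"yaw": 0}], "claw": -1}}

```text
time: 17.02
eef_pos: [0.5889, -0.0434, 0.1753]
tool_rot: [0.944, 0.33, 0.0, -0.0]
ft_force: [1.1, -0.2, -0.1]
grip_width: 0.0254
grip_force: 0.0
```

{"op": "jog_arm", "data": {"commands": [{"dx": 0,"dy": 0,"dz": 0,"yaw": 0},{"dx": 0,"dy": 0,"dz": 0,"yaw": 0},{"dx": 0,"dy": 0,"dz": 0,"yaw": 0},{"dx": 0,"dy": 0,"dz": 0,"yaw": 0}]}}

```text
time: 17.35
eef_pos: [0.5895, -0.0445, 0.1755]
tool_rot: [0.944, 0.329, 0.001, 0.001]
ft_force: [3.1, -2.8, -0.4]
grip_width: 0.013
grip_force: 60.9
```

```bash
python3 -c "
from h import *
st()"
```

```text
t 17.35 p [ 0.5895 -0.0445  0.1755] h 38.45 hrad 0.671 F [ 3.1 -2.8 -0.4] tau [-0.553 -0.501 -0.004] jt7 -0.012 w 0.013 gf 60.9 q7 -0.44
```

{"op": "jog_arm", "data": {"commands": [{"dx": 0,"dy": 0,"dz": 0,"yaw": 0.1},{"dx": 0,"dy": 0,"dz": 0,"yaw": 0.2},{"dx": 0,"dy": 0,"dz": 0,"yaw": 0.2},{"dx": 0,"dy": 0,"dz": 0,"yaw": 0.2}]}}

```text
time: 17.68
eef_pos: [0.5896, -0.0445, 0.1755]
tool_rot: [0.972, 0.235, 0.001, 0.001]
ft_force: [2.5, -4.2, 0.4]
grip_width: 0.0128
grip_force: 61.0
```

```bash
python3 -c "
from h import *
st()"
```

```text
t 17.68 p [ 0.5896 -0.0445  0.1755] h 27.17 hrad 0.474 F [ 2.5 -4.2  0.4] tau [-0.789 -0.685  0.144] jt7 -0.223 w 0.0128 gf 61.0 q7 -0.6
```

{"op": "jog_arm", "data": {"commands": [{"dx": 0,"dy": 0,"dz": 0,"yaw": 0.1},{"dx": 0,"dy": 0,"dz": 0,"yaw": 0.1},{"dx": 0,"dy": 0,"dz": 0,"yaw": 0.1}]}}

```text
time: 17.93
eef_pos: [0.5897, -0.0445, 0.1755]
tool_rot: [0.983, 0.186, 0.001, 0.001]
ft_force: [3.8, -4.1, 0.3]
grip_width: 0.0131
grip_force: 61.2
```

```bash
python3 -c "
from h import *
st()"
```

```text
t 17.93 p [ 0.5897 -0.0445  0.1755] h 21.45 hrad 0.374 F [ 3.8 -4.1  0.3] tau [-0.852 -0.762  0.182] jt7 -0.279 w 0.0131 gf 61.2 q7 -0.69
```

{"op": "jog_arm", "data": {"commands": [{"dx": 0,"dy": 0,"dz": 0,"yaw": 0.1},{"dx": 0,"dy": 0,"dz": 0,"yaw": 0.1},{"dx": 0,"dy": 0,"dz": 0,"yaw": 0.1}]}}

```text
time: 18.18
eef_pos: [0.5897, -0.0446, 0.1755]
tool_rot: [0.991, 0.137, 0.001, 0.001]
ft_force: [3.8, -4.3, 0.3]
grip_width: 0.0134
grip_force: 61.2
```

```bash
python3 -c "
from h import *
st()"
```

```text
t 18.18 p [ 0.5897 -0.0446  0.1755] h 15.72 hrad 0.274 F [ 3.8 -4.3  0.3] tau [-0.871 -0.777  0.242] jt7 -0.29 w 0.0134 gf 61.2 q7 -0.77
```

{"op": "jog_arm", "data": {"commands": [{"dx": 0,"dy": 0,"dz": 0,"yaw": 0.08},{"dx": 0,"dy": 0,"dz": 0,"yaw": 0.15},{"dx": 0,"dy": 0,"dz": 0,"yaw": 0.15},{"dx": 0,"dy": 0,"dz": 0,"yaw": 0.15}]}}

```text
time: 18.52
eef_pos: [0.5897, -0.0446, 0.1756]
tool_rot: [0.998, 0.062, 0.001, 0.001]
ft_force: [4.1, -4.7, -0.1]
grip_width: 0.013
grip_force: 61.1
```

```bash
python3 -c "
from h import *
st()"
```

```text
t 18.52 p [ 0.5897 -0.0446  0.1756] h 7.13 hrad 0.124 F [ 4.1 -4.7 -0.1] tau [-0.907 -0.811  0.254] jt7 -0.28 w 0.013 gf 61.1 q7 -0.9
```

{"op": "jog_arm", "data": {"commands": [{"dx": 0,"dy": 0,"dz": 0,"yaw": 0.08},{"dx": 0,"dy": 0,"dz": 0,"yaw": 0.08},{"dx": 0,"dy": 0,"dz": 0,"yaw": 0.08}]}}

```text
time: 18.77
eef_pos: [0.5897, -0.0446, 0.1755]
tool_rot: [1.0, 0.022, 0.001, 0.001]
ft_force: [4.9, -4.2, 0.2]
grip_width: 0.0132
grip_force: 61.1
```

```bash
python3 -c "
from h import *
st()"
```

```text
t 18.77 p [ 0.5897 -0.0446  0.1755] h 2.54 hrad 0.044 F [ 4.9 -4.2  0.2] tau [-0.926 -0.835  0.291] jt7 -0.282 w 0.0132 gf 61.1 q7 -0.97
```

{"op": "jog_arm", "data": {"commands": [{"dx": 0,"dy": 0,"dz": 0,"yaw": 0.06},{"dx": 0,"dy": 0,"dz": 0,"yaw": 0.06},{"dx": 0,"dy": 0,"dz": 0,"yaw": 0.06}]}}

```text
time: 19.02
eef_pos: [0.5898, -0.0447, 0.1755]
tool_rot: [1.0, -0.008, 0.001, 0.001]
ft_force: [3.3, -4.0, -0.0]
grip_width: 0.0128
grip_force: 61.1
```

```bash
python3 -c "
from h import *
st()"
```

```text
t 19.02 p [ 0.5898 -0.0447  0.1755] h -0.88 hrad -0.015 F [ 3.3 -4.  -0. ] tau [-0.902 -0.8    0.327] jt7 -0.341 w 0.0128 gf 61.1 q7 -1.02
```

{"op": "jog_arm", "data": {"commands": [{"dx": 0,"dy": 0,"dz": 0,"yaw": 0.06},{"dx": 0,"dy": 0,"dz": 0,"yaw": 0.06},{"dx": 0,"dy": 0,"dz": 0,"yaw": 0.06}]}}

```text
time: 19.27
eef_pos: [0.5898, -0.0447, 0.1755]
tool_rot: [0.999, -0.038, 0.001, 0.001]
ft_force: [4.0, -3.9, -1.0]
grip_width: 0.0128
grip_force: 61.2
```

```bash
python3 -c "
from h import *
st()"
```

```text
t 19.27 p [ 0.5898 -0.0447  0.1755] h -4.3 hrad -0.075 F [ 4.  -3.9 -1. ] tau [-0.915 -0.836  0.412] jt7 -0.408 w 0.0128 gf 61.2 q7 -1.07
```

{"op": "jog_arm", "data": {"commands": [{"dx": 0,"dy": 0,"dz": 0,"yaw": 0.06},{"dx": 0,"dy": 0,"dz": 0,"yaw": 0.06},{"dx": 0,"dy": 0,"dz": 0,"yaw": 0.06}]}}

```text
time: 19.52
eef_pos: [0.5898, -0.0447, 0.1755]
tool_rot: [0.998, -0.067, 0.002, 0.001]
ft_force: [3.4, -5.2, -0.1]
grip_width: 0.0128
grip_force: 61.2
```

```bash
python3 -c "
from h import *
st()"
```

```text
t 19.52 p [ 0.5898 -0.0447  0.1755] h -7.72 hrad -0.135 F [ 3.4 -5.2 -0.1] tau [-0.958 -0.898  0.458] jt7 -0.475 w 0.0128 gf 61.2 q7 -1.12
```

{"op": "jog_arm", "data": {"commands": [{"dx": 0,"dy": 0,"dz": 0,"yaw": 0.015},{"dx": 0,"dy": 0,"dz": 0,"yaw": 0.015},{"dx": 0,"dy": 0,"dz": 0,"yaw": 0.015}]}}

```text
time: 19.77
eef_pos: [0.5898, -0.0447, 0.1755]
tool_rot: [0.997, -0.075, 0.002, 0.001]
ft_force: [3.4, -3.5, 0.6]
grip_width: 0.013
grip_force: 61.1
```

```bash
python3 -c "
from h import *
st()"
```

```text
t 19.77 p [ 0.5898 -0.0447  0.1755] h -8.57 hrad -0.15 F [ 3.4 -3.5  0.6] tau [-0.981 -0.819  0.484] jt7 -0.477 w 0.013 gf 61.1 q7 -1.13
```

{"op": "jog_arm", "data": {"commands": [{"dx": 0,"dy": 0,"dz": 0,"yaw": 0},{"dx": 0,"dy": 0,"dz": 0,"yaw": 0},{"dx": 0,"dy": 0,"dz": 0,"yaw": 0},{"dx": 0,"dy": 0,"dz": 0,"yaw": 0},{"dx": 0,"dy": 0,"dz": -1,"yaw": 0}], "claw": 1}}

```text
time: 20.18
eef_pos: [0.5867, -0.042, 0.1829]
tool_rot: [0.997, -0.076, -0.003, -0.001]
ft_force: [-0.2, 0.5, -0.6]
grip_width: 0.0732
grip_force: 0.0
```

{"op": "jog_arm", "data": {"commands": [{"dx": 0,"dy": 0,"dz": -4,"yaw": 0},{"dx": 0,"dy": 0,"dz": -7,"yaw": 0},{"dx": -3,"dy": -0.8,"dz": -7,"yaw": -0.12},{"dx": -6,"dy": -1.6,"dz": -7,"yaw": -0.24},{"dx": -9,"dy": -2.4,"dz": -7,"yaw": -0.36}]}}

```text
time: 20.6
eef_pos: [0.5029, -0.0061, 0.2558]
tool_rot: [0.994, 0.106, 0.0, -0.0]
ft_force: [-0.6, -0.1, 1.0]
grip_width: 0.0855
grip_force: 0.0
```

{"op": "jog_arm", "data": {"commands": [{"dx": 0,"dy": 0,"dz": 0,"yaw": -0.12},{"dx": 0,"dy": 0,"dz": 0,"yaw": -0.24},{"dx": 0,"dy": 0,"dz": 0,"yaw": -0.36},{"dx": 0,"dy": 0,"dz": 0,"yaw": -0.48},{"dx": 0,"dy": 0,"dz": 0,"yaw": -0.6}]}}

```text
time: 21.02
eef_pos: [0.503, -0.0057, 0.2555]
tool_rot: [0.918, 0.396, 0.0, -0.001]
ft_force: [0.2, -0.2, 0.1]
grip_width: 0.0857
grip_force: 0.0
```

{"op": "jog_arm", "data": {"commands": [{"dx": 0,"dy": 0,"dz": 0,"yaw": -0.12},{"dx": 0,"dy": 0,"dz": 0,"yaw": -0.24},{"dx": 0,"dy": 0,"dz": 0,"yaw": -0.36},{"dx": 0,"dy": 0,"dz": 0,"yaw": -0.48},{"dx": 0,"dy": 0,"dz": 0,"yaw": -0.6}]}}

```text
time: 21.43
eef_pos: [0.5031, -0.0061, 0.2555]
tool_rot: [0.761, 0.649, 0.0, -0.001]
ft_force: [-0.5, -0.4, -0.2]
grip_width: 0.0856
grip_force: 0.0
```

{"op": "jog_arm", "data": {"commands": [{"dx": 0,"dy": 0,"dz": 0,"yaw": -0.12},{"dx": 0,"dy": 0,"dz": 0,"yaw": -0.24},{"dx": 0,"dy": 0,"dz": 0,"yaw": -0.36},{"dx": 0,"dy": 0,"dz": 0,"yaw": -0.48},{"dx": 0,"dy": 0,"dz": 0,"yaw": -0.6}]}}

```text
time: 21.85
eef_pos: [0.5031, -0.0062, 0.2554]
tool_rot: [0.535, 0.845, 0.0, -0.0]
ft_force: [-0.4, 0.6, -0.1]
grip_width: 0.0856
grip_force: 0.0
```

{"op": "jog_arm", "data": {"commands": [{"dx": 0,"dy": 0,"dz": 0,"yaw": -0.05},{"dx": 0,"dy": 0,"dz": 0,"yaw": -0.05},{"dx": 0,"dy": 0,"dz": 0,"yaw": -0.05}]}}

```text
time: 22.1
eef_pos: [0.5033, -0.0062, 0.2554]
tool_rot: [0.517, 0.856, 0.0, -0.0]
ft_force: [0.4, 0.0, -0.2]
grip_width: 0.0852
grip_force: 0.0
```

```bash
python3 -c "
from h import *
s=wristbar(None,tag='w6')
st();plan((.4882,-.0007,.1755),118,s)"
```

```text
red 1473 mean [0.5295 0.1003] rect [0.5307 0.1009] [45.2 14.3] axis 10.599999999999994 z 0.1295
yellow 1456 mean [0.4868 0.0017] rect [4.873e-01 4.000e-04] [13.8 45.2] axis 118.7 z 0.1295
green 943 mean [0.6304 0.0572] rect [0.6316 0.0575] [15.1 45.5] axis 107.1 z 0.1294
blue 936 mean [ 0.5849 -0.0429] rect [ 0.5879 -0.0434] [45.6 14.6] axis 13.099999999999994 z 0.1294
t 22.15 p [ 0.5033 -0.0062  0.2553] h 117.75 hrad 2.055 F [-0.2 -0.3  0.1] tau [-0.058  0.03   0.001] jt7 0.004 w 0.0854 gf 0.0 q7 0.6
d cm [ 1.18 -1.08  7.99] yaw -0.004 or 3.137 heading 117.7 q7 0.6 t 22.1
```

{"op": "jog_arm", "data": {"commands": [{"dx": 1.2,"dy": -1.1,"dz": 0,"yaw": 0},{"dx": 1.2,"dy": -1.1,"dz": 2,"yaw": 0},{"dx": 1.2,"dy": -1.1,"dz": 5,"yaw": 0},{"dx": 1.2,"dy": -1.1,"dz": 8,"yaw": 0},{"dx": 1.2,"dy": -1.1,"dz": 8,"yaw": 0}]}}

```text
time: 22.57
eef_pos: [0.4839, -0.0003, 0.1704]
tool_rot: [0.516, 0.856, -0.004, -0.004]
ft_force: [-1.3, -0.5, 0.5]
grip_width: 0.0855
grip_force: 0.0
```

{"op": "jog_arm", "data": {"commands": [{"dx": 0,"dy": 0,"dz": 0,"yaw": 0},{"dx": 0,"dy": 0,"dz": 0,"yaw": 0},{"dx": 0,"dy": 0,"dz": 0,"yaw": 0},{"dx": 0,"dy": 0,"dz": 0,"yaw": 0}]}}

```text
time: 22.9
eef_pos: [0.4896, -0.0005, 0.1769]
tool_rot: [0.516, 0.856, 0.001, 0.001]
ft_force: [0.8, -0.5, 0.7]
grip_width: 0.0852
grip_force: 0.0
```

{"op": "jog_arm", "data": {"commands": [{"dx": 0,"dy": 0,"dz": 0,"yaw": 0},{"dx": 0,"dy": 0,"dz": 0,"yaw": 0},{"dx": 0,"dy": 0,"dz": 0,"yaw": 0},{"dx": 0,"dy": 0,"dz": 0,"yaw": 0},{"dx": 0,"dy": 0,"dz": 0,"yaw": 0}], "claw": -1}}

```text
time: 23.32
eef_pos: [0.4882, -0.0005, 0.1751]
tool_rot: [0.516, 0.857, 0.0, 0.0]
ft_force: [0.3, -0.4, 0.6]
grip_width: 0.0257
grip_force: 0.0
```

{"op": "jog_arm", "data": {"commands": [{"dx": 0,"dy": 0,"dz": 0,"yaw": 0},{"dx": 0,"dy": 0,"dz": 0,"yaw": 0},{"dx": 0,"dy": 0,"dz": 0,"yaw": 0},{"dx": 0,"dy": 0,"dz": 0,"yaw": 0}]}}

```text
time: 23.65
eef_pos: [0.488, -0.0006, 0.1751]
tool_rot: [0.516, 0.856, -0.0, -0.0]
ft_force: [-1.6, 0.3, 4.0]
grip_width: 0.0129
grip_force: 60.4
```

```bash
python3 -c "
from h import *
st()"
```

```text
t 23.65 p [ 0.488  -0.0006  0.1751] h 117.84 hrad 2.057 F [-1.6  0.3  4. ] tau [-0.026  0.366  0.021] jt7 -0.002 w 0.0129 gf 60.4 q7 0.7
```

{"op": "jog_arm", "data": {"commands": [{"dx": 0,"dy": 0,"dz": 0,"yaw": 0.1},{"dx": 0,"dy": 0,"dz": 0,"yaw": 0.2},{"dx": 0,"dy": 0,"dz": 0,"yaw": 0.2},{"dx": 0,"dy": 0,"dz": 0,"yaw": 0.2}]}}

```text
time: 23.98
eef_pos: [0.4882, -0.0005, 0.1751]
tool_rot: [0.598, 0.802, -0.0, 0.0]
ft_force: [-1.5, -0.1, 5.2]
grip_width: 0.0131
grip_force: 60.5
```

```bash
python3 -c "
from h import *
st()"
```

```text
t 23.98 p [ 0.4882 -0.0005  0.1751] h 106.58 hrad 1.86 F [-1.5 -0.1  5.2] tau [-0.052  0.343  0.198] jt7 -0.283 w 0.0131 gf 60.5 q7 0.53
```

{"op": "jog_arm", "data": {"commands": [{"dx": 0,"dy": 0,"dz": 0,"yaw": 0.1},{"dx": 0,"dy": 0,"dz": 0,"yaw": 0.1},{"dx": 0,"dy": 0,"dz": 0,"yaw": 0.1}]}}

```text
time: 24.23
eef_pos: [0.4882, -0.0005, 0.1751]
tool_rot: [0.637, 0.771, -0.0, 0.0]
ft_force: [-1.9, -0.2, 4.0]
grip_width: 0.0129
grip_force: 60.6
```

```bash
python3 -c "
from h import *
st()"
```

```text
t 24.23 p [ 0.4882 -0.0005  0.1751] h 100.89 hrad 1.761 F [-1.9 -0.2  4. ] tau [-0.008  0.282  0.251] jt7 -0.302 w 0.0129 gf 60.6 q7 0.44
```

{"op": "jog_arm", "data": {"commands": [{"dx": 0,"dy": 0,"dz": 0,"yaw": 0.1},{"dx": 0,"dy": 0,"dz": 0,"yaw": 0.15},{"dx": 0,"dy": 0,"dz": 0,"yaw": 0.15},{"dx": 0,"dy": 0,"dz": 0,"yaw": 0.15}]}}

```text
time: 24.57
eef_pos: [0.4883, -0.0005, 0.1751]
tool_rot: [0.693, 0.721, 0.0, 0.0]
ft_force: [-1.1, -0.5, 3.4]
grip_width: 0.0127
grip_force: 60.4
```

```bash
python3 -c "
from h import *
st()"
```

```text
t 24.57 p [ 0.4883 -0.0005  0.1751] h 92.27 hrad 1.61 F [-1.1 -0.5  3.4] tau [-0.007  0.229  0.227] jt7 -0.273 w 0.0127 gf 60.4 q7 0.31
```

{"op": "jog_arm", "data": {"commands": [{"dx": 0,"dy": 0,"dz": 0,"yaw": 0.1},{"dx": 0,"dy": 0,"dz": 0,"yaw": 0.1},{"dx": 0,"dy": 0,"dz": 0,"yaw": 0.1}]}}

```text
time: 24.82
eef_pos: [0.4884, -0.0005, 0.1751]
tool_rot: [0.728, 0.686, 0.0, 0.0]
ft_force: [-1.2, 0.1, 3.5]
grip_width: 0.0129
grip_force: 60.5
```

```bash
python3 -c "
from h import *
st()"
```

```text
t 24.82 p [ 0.4884 -0.0005  0.1751] h 86.55 hrad 1.511 F [-1.2  0.1  3.5] tau [-0.004  0.153  0.267] jt7 -0.302 w 0.0129 gf 60.5 q7 0.23
```

{"op": "jog_arm", "data": {"commands": [{"dx": 0,"dy": 0,"dz": 0,"yaw": 0.06},{"dx": 0,"dy": 0,"dz": 0,"yaw": 0.06},{"dx": 0,"dy": 0,"dz": 0,"yaw": 0.06}]}}

```text
time: 25.07
eef_pos: [0.4884, -0.0005, 0.1751]
tool_rot: [0.748, 0.663, 0.0, 0.0]
ft_force: [-0.8, 0.2, 3.8]
grip_width: 0.0129
grip_force: 60.5
```

```bash
python3 -c "
from h import *
st()"
```

```text
t 25.07 p [ 0.4884 -0.0005  0.1751] h 83.08 hrad 1.45 F [-0.8  0.2  3.8] tau [0.03  0.062 0.223] jt7 -0.276 w 0.0129 gf 60.5 q7 0.18
```

{"op": "jog_arm", "data": {"commands": [{"dx": 0,"dy": 0,"dz": 0,"yaw": 0.06},{"dx": 0,"dy": 0,"dz": 0,"yaw": 0.06},{"dx": 0,"dy": 0,"dz": 0,"yaw": 0.06}]}}

```text
time: 25.32
eef_pos: [0.4885, -0.0006, 0.1751]
tool_rot: [0.768, 0.64, 0.0, 0.0]
ft_force: [0.1, -0.2, 3.7]
grip_width: 0.013
grip_force: 60.5
```

```bash
python3 -c "
from h import *
st()"
```

```text
t 25.32 p [ 0.4885 -0.0006  0.1751] h 79.64 hrad 1.39 F [ 0.1 -0.2  3.7] tau [ 0.002 -0.059  0.319] jt7 -0.328 w 0.013 gf 60.5 q7 0.13
```

{"op": "jog_arm", "data": {"commands": [{"dx": 0,"dy": 0,"dz": 0,"yaw": 0.06},{"dx": 0,"dy": 0,"dz": 0,"yaw": 0.06},{"dx": 0,"dy": 0,"dz": 0,"yaw": 0.06}]}}

```text
time: 25.57
eef_pos: [0.4885, -0.0005, 0.1751]
tool_rot: [0.787, 0.617, 0.0, 0.0]
ft_force: [0.5, -0.9, 3.3]
grip_width: 0.0131
grip_force: 60.5
```

```bash
python3 -c "
from h import *
st()"
```

```text
t 25.57 p [ 0.4885 -0.0005  0.1751] h 76.2 hrad 1.33 F [ 0.5 -0.9  3.3] tau [-0.005 -0.143  0.399] jt7 -0.396 w 0.0131 gf 60.5 q7 0.08
```

{"op": "jog_arm", "data": {"commands": [{"dx": 0,"dy": 0,"dz": 0,"yaw": 0.06},{"dx": 0,"dy": 0,"dz": 0,"yaw": 0.06},{"dx": 0,"dy": 0,"dz": 0,"yaw": 0.06}]}}

```text
time: 25.82
eef_pos: [0.4885, -0.0006, 0.1751]
tool_rot: [0.805, 0.593, 0.0, 0.0]
ft_force: [0.0, -0.4, 3.0]
grip_width: 0.0128
grip_force: 60.5
```

```bash
python3 -c "
from h import *
st()"
```

```text
t 25.82 p [ 0.4885 -0.0006  0.1751] h 72.76 hrad 1.27 F [ 0.  -0.4  3. ] tau [-0.052 -0.226  0.43 ] jt7 -0.464 w 0.0128 gf 60.5 q7 0.03
```

{"op": "jog_arm", "data": {"commands": [{"dx": 0,"dy": 0,"dz": 0,"yaw": 0.02},{"dx": 0,"dy": 0,"dz": 0,"yaw": 0.02},{"dx": 0,"dy": 0,"dz": 0,"yaw": 0.02}]}}

```text
time: 26.07
eef_pos: [0.4885, -0.0006, 0.1752]
tool_rot: [0.812, 0.584, 0.0, 0.0]
ft_force: [1.2, -1.0, 3.4]
grip_width: 0.0129
grip_force: 60.5
```

```bash
python3 -c "
from h import *
st()"
```

```text
t 26.07 p [ 0.4885 -0.0006  0.1752] h 71.49 hrad 1.248 F [ 1.2 -1.   3.4] tau [-0.109 -0.358  0.474] jt7 -0.471 w 0.0129 gf 60.5 q7 0.01
```

{"op": "jog_arm", "data": {"commands": [{"dx": 0,"dy": 0,"dz": 0,"yaw": 0},{"dx": 0,"dy": 0,"dz": 0,"yaw": 0},{"dx": 0,"dy": 0,"dz": 0,"yaw": 0},{"dx": 0,"dy": 0,"dz": 0,"yaw": 0},{"dx": 0,"dy": 0,"dz": -1,"yaw": 0}], "claw": 1}}

```text
time: 26.48
eef_pos: [0.4861, -0.0006, 0.1835]
tool_rot: [0.812, 0.584, -0.002, -0.001]
ft_force: [0.1, 0.4, 0.1]
grip_width: 0.0729
grip_force: 0.0
```

{"op": "jog_arm", "data": {"commands": [{"dx": 0,"dy": 0,"dz": -4,"yaw": 0},{"dx": 0,"dy": 0,"dz": -7,"yaw": 0},{"dx": 2.4,"dy": 2.8,"dz": -7,"yaw": -0.12},{"dx": 4.8,"dy": 5.6,"dz": -7,"yaw": -0.24},{"dx": 7.2,"dy": 8.4,"dz": -7,"yaw": -0.36}]}}

```text
time: 26.9
eef_pos: [0.592, 0.0432, 0.2576]
tool_rot: [0.692, 0.722, 0.002, -0.0]
ft_force: [0.2, 0.1, 1.5]
grip_width: 0.085
grip_force: 0.0
```

{"op": "jog_arm", "data": {"commands": [{"dx": 0,"dy": 0,"dz": 0,"yaw": -0.12},{"dx": 0,"dy": 0,"dz": 0,"yaw": -0.26},{"dx": 0,"dy": 0,"dz": 0,"yaw": -0.26},{"dx": 0,"dy": 0,"dz": 0,"yaw": -0.26}]}}

```text
time: 27.23
eef_pos: [0.5905, 0.0404, 0.2554]
tool_rot: [0.596, 0.803, -0.0, -0.0]
ft_force: [0.0, 0.4, 0.5]
grip_width: 0.0855
grip_force: 0.0
```

```bash
python3 -c "
from h import *
s=wristbar(None,tag='w7')
st();plan((.6336,.0564,.1755),107.7,s)"
```

```text
red 1614 mean [0.5324 0.1014] rect [0.5316 0.1013] [45.4 14.2] axis 10.5 z 0.1294
yellow 1088 mean [0.4888 0.0024] rect [0.4881 0.0008] [14.  46.1] axis 94.7 z 0.1292
green 930 mean [0.6326 0.0599] rect [0.6327 0.0579] [12.9 45.2] axis 108.9 z 0.1296
blue 1015 mean [ 0.5884 -0.0416] rect [ 0.5886 -0.0431] [45.9 14.4] axis 14.699999999999989 z 0.1293
t 27.28 p [0.5903 0.0405 0.2553] h 106.75 hrad 1.863 F [-0.3  0.1  0. ] tau [ 0.05  -0.022  0.006] jt7 0.034 w 0.0853 gf 0.0 q7 0.47
d cm [0.28 4.59 7.99] yaw -0.016 or 3.125 heading 106.8 q7 0.47 t 27.2333
```

{"op": "jog_arm", "data": {"commands": [{"dx": 0.25,"dy": 2.3,"dz": 0,"yaw": -0.02},{"dx": 0.25,"dy": 4.6,"dz": 0,"yaw": -0.02},{"dx": 0.25,"dy": 4.6,"dz": 2,"yaw": -0.02},{"dx": 0.25,"dy": 4.6,"dz": 5,"yaw": -0.02},{"dx": 0.25,"dy": 4.6,"dz": 8,"yaw": -0.02}]}}

```text
time: 27.7
eef_pos: [0.635, 0.0569, 0.1756]
tool_rot: [0.588, 0.809, 0.001, 0.001]
ft_force: [-0.2, 0.2, -0.3]
grip_width: 0.0854
grip_force: 0.0
```

{"op": "jog_arm", "data": {"commands": [{"dx": 0,"dy": 0,"dz": 0,"yaw": 0},{"dx": 0,"dy": 0,"dz": 0,"yaw": 0},{"dx": 0,"dy": 0,"dz": 0,"yaw": 0},{"dx": 0,"dy": 0,"dz": 0,"yaw": 0}]}}

```text
time: 28.03
eef_pos: [0.6354, 0.0564, 0.1776]
tool_rot: [0.587, 0.809, 0.001, 0.002]
ft_force: [-0.2, 0.1, 0.1]
grip_width: 0.0855
grip_force: 0.0
```

{"op": "jog_arm", "data": {"commands": [{"dx": 0,"dy": 0,"dz": 0,"yaw": 0},{"dx": 0,"dy": 0,"dz": 0,"yaw": 0},{"dx": 0,"dy": 0,"dz": 0,"yaw": 0},{"dx": 0,"dy": 0,"dz": 0,"yaw": 0},{"dx": 0,"dy": 0,"dz": 0,"yaw": 0}], "claw": -1}}

```text
time: 28.45
eef_pos: [0.6341, 0.0569, 0.1753]
tool_rot: [0.587, 0.81, 0.0, 0.0]
ft_force: [0.5, 0.9, -0.2]
grip_width: 0.0253
grip_force: 0.0
```

{"op": "jog_arm", "data": {"commands": [{"dx": 0,"dy": 0,"dz": 0,"yaw": 0},{"dx": 0,"dy": 0,"dz": 0,"yaw": 0},{"dx": 0,"dy": 0,"dz": 0,"yaw": 0},{"dx": 0,"dy": 0,"dz": 0,"yaw": 0}]}}

```text
time: 28.78
eef_pos: [0.6336, 0.0566, 0.1753]
tool_rot: [0.587, 0.81, -0.0, -0.001]
ft_force: [-2.8, -0.2, 4.6]
grip_width: 0.0127
grip_force: 59.9
```

```bash
python3 -c "
from h import *
st()"
```

```text
t 28.78 p [0.6336 0.0566 0.1753] h 108.1 hrad 1.887 F [-2.8 -0.2  4.6] tau [0.007 0.658 0.009] jt7 -0.003 w 0.0127 gf 59.9 q7 0.55
```

{"op": "jog_arm", "data": {"commands": [{"dx": 0,"dy": 0,"dz": 0,"yaw": 0.1},{"dx": 0,"dy": 0,"dz": 0,"yaw": 0.2},{"dx": 0,"dy": 0,"dz": 0,"yaw": 0.2},{"dx": 0,"dy": 0,"dz": 0,"yaw": 0.2}]}}

```text
time: 29.12
eef_pos: [0.6337, 0.0567, 0.1753]
tool_rot: [0.664, 0.747, -0.001, -0.0]
ft_force: [-2.8, 0.7, 4.5]
grip_width: 0.013
grip_force: 60.1
```

```bash
python3 -c "
from h import *
st()"
```

```text
t 29.12 p [0.6337 0.0567 0.1753] h 96.73 hrad 1.688 F [-2.8  0.7  4.5] tau [-0.03   0.75   0.232] jt7 -0.261 w 0.013 gf 60.1 q7 0.38
```

{"op": "jog_arm", "data": {"commands": [{"dx": 0,"dy": 0,"dz": 0,"yaw": 0.1},{"dx": 0,"dy": 0,"dz": 0,"yaw": 0.2},{"dx": 0,"dy": 0,"dz": 0,"yaw": 0.2},{"dx": 0,"dy": 0,"dz": 0,"yaw": 0.2}]}}

```text
time: 29.45
eef_pos: [0.6338, 0.0567, 0.1753]
tool_rot: [0.735, 0.678, -0.001, -0.0]
ft_force: [-3.0, 0.4, 5.1]
grip_width: 0.0129
grip_force: 60.1
```

```bash
python3 -c "
from h import *
st()"
```

```text
t 29.45 p [0.6338 0.0567 0.1753] h 85.3 hrad 1.489 F [-3.   0.4  5.1] tau [-0.065  0.68   0.284] jt7 -0.288 w 0.0129 gf 60.1 q7 0.21
```

{"op": "jog_arm", "data": {"commands": [{"dx": 0,"dy": 0,"dz": 0,"yaw": 0.1},{"dx": 0,"dy": 0,"dz": 0,"yaw": 0.1},{"dx": 0,"dy": 0,"dz": 0,"yaw": 0.1}]}}

```text
time: 29.7
eef_pos: [0.6338, 0.0567, 0.1753]
tool_rot: [0.768, 0.64, -0.0, 0.0]
ft_force: [-3.2, 0.6, 4.7]
grip_width: 0.013
grip_force: 60.1
```

```bash
python3 -c "
from h import *
st()"
```

```text
t 29.7 p [0.6338 0.0567 0.1753] h 79.6 hrad 1.389 F [-3.2  0.6  4.7] tau [-0.048  0.62   0.228] jt7 -0.286 w 0.013 gf 60.1 q7 0.12
```

{"op": "jog_arm", "data": {"commands": [{"dx": 0,"dy": 0,"dz": 0,"yaw": 0.08},{"dx": 0,"dy": 0,"dz": 0,"yaw": 0.08},{"dx": 0,"dy": 0,"dz": 0,"yaw": 0.08}]}}

```text
time: 29.95
eef_pos: [0.6339, 0.0566, 0.1753]
tool_rot: [0.793, 0.609, -0.0, 0.0]
ft_force: [-2.7, -0.3, 4.5]
grip_width: 0.0131
grip_force: 60.1
```

```bash
python3 -c "
from h import *
st()"
```

```text
t 29.95 p [0.6339 0.0566 0.1753] h 75.04 hrad 1.31 F [-2.7 -0.3  4.5] tau [-0.041  0.619  0.251] jt7 -0.278 w 0.0131 gf 60.1 q7 0.05
```

{"op": "jog_arm", "data": {"commands": [{"dx": 0,"dy": 0,"dz": 0,"yaw": 0.06},{"dx": 0,"dy": 0,"dz": 0,"yaw": 0.06},{"dx": 0,"dy": 0,"dz": 0,"yaw": 0.06}]}}

```text
time: 30.2
eef_pos: [0.6339, 0.0566, 0.1753]
tool_rot: [0.811, 0.585, -0.0, 0.0]
ft_force: [-2.9, -0.6, 5.6]
grip_width: 0.0134
grip_force: 60.1
```

```bash
python3 -c "
from h import *
st()"
```

```text
t 30.2 p [0.6339 0.0566 0.1753] h 71.61 hrad 1.25 F [-2.9 -0.6  5.6] tau [-0.097  0.691  0.261] jt7 -0.292 w 0.0134 gf 60.1 q7 0.0
```

{"op": "jog_arm", "data": {"commands": [{"dx": 0,"dy": 0,"dz": 0,"yaw": 0.06},{"dx": 0,"dy": 0,"dz": 0,"yaw": 0.06},{"dx": 0,"dy": 0,"dz": 0,"yaw": 0.06}]}}

```text
time: 30.45
eef_pos: [0.6339, 0.0566, 0.1753]
tool_rot: [0.828, 0.561, -0.0, 0.0]
ft_force: [-2.3, -0.6, 5.4]
grip_width: 0.013
grip_force: 60.1
```

```bash
python3 -c "
from h import *
st()"
```

```text
t 30.45 p [0.6339 0.0566 0.1753] h 68.19 hrad 1.19 F [-2.3 -0.6  5.4] tau [-0.149  0.636  0.439] jt7 -0.359 w 0.013 gf 60.1 q7 -0.05
```

{"op": "jog_arm", "data": {"commands": [{"dx": 0,"dy": 0,"dz": 0,"yaw": 0.06},{"dx": 0,"dy": 0,"dz": 0,"yaw": 0.06},{"dx": 0,"dy": 0,"dz": 0,"yaw": 0.06}]}}

```text
time: 30.7
eef_pos: [0.634, 0.0566, 0.1753]
tool_rot: [0.844, 0.536, -0.0, 0.0]
ft_force: [-2.6, -1.0, 4.7]
grip_width: 0.0129
grip_force: 60.2
```

```bash
python3 -c "
from h import *
st()"
```

```text
t 30.7 p [0.634  0.0566 0.1753] h 64.77 hrad 1.131 F [-2.6 -1.   4.7] tau [-0.077  0.58   0.369] jt7 -0.426 w 0.0129 gf 60.2 q7 -0.1
```

{"op": "jog_arm", "data": {"commands": [{"dx": 0,"dy": 0,"dz": 0,"yaw": 0.05},{"dx": 0,"dy": 0,"dz": 0,"yaw": 0.05},{"dx": 0,"dy": 0,"dz": 0,"yaw": 0.05}]}}

```text
time: 30.95
eef_pos: [0.634, 0.0566, 0.1753]
tool_rot: [0.858, 0.514, -0.0, 0.0]
ft_force: [-2.7, -0.5, 5.4]
grip_width: 0.0129
grip_force: 60.2
```

```bash
python3 -c "
from h import *
st()"
```

```text
t 30.95 p [0.634  0.0566 0.1753] h 61.92 hrad 1.081 F [-2.7 -0.5  5.4] tau [-0.147  0.642  0.446] jt7 -0.479 w 0.0129 gf 60.2 q7 -0.14
```

{"op": "jog_arm", "data": {"commands": [{"dx": 0,"dy": 0,"dz": 0,"yaw": 0},{"dx": 0,"dy": 0,"dz": 0,"yaw": 0},{"dx": 0,"dy": 0,"dz": 0,"yaw": 0},{"dx": 0,"dy": 0,"dz": 0,"yaw": 0},{"dx": 0,"dy": 0,"dz": -1,"yaw": 0}], "claw": 1}}

```text
time: 31.37
eef_pos: [0.6327, 0.0572, 0.1831]
tool_rot: [0.858, 0.513, -0.002, -0.001]
ft_force: [-0.7, 0.7, -1.1]
grip_width: 0.0726
grip_force: 0.0
```

{"op": "jog_arm", "data": {"commands": [{"dx": 0,"dy": 0,"dz": -4,"yaw": 0},{"dx": 0,"dy": 0,"dz": -8,"yaw": 0},{"dx": 0,"dy": 0,"dz": -10,"yaw": 0},{"dx": 0,"dy": 0,"dz": -10,"yaw": 0},{"dx": 0,"dy": 0,"dz": -10,"yaw": 0}]}}

```text
time: 31.78
eef_pos: [0.635, 0.0565, 0.2874]
tool_rot: [0.859, 0.513, 0.002, 0.001]
ft_force: [-0.5, 0.3, -1.0]
grip_width: 0.0854
grip_force: 0.0
```

{"op": "jog_arm", "data": {"commands": [{"dx": 0,"dy": -8,"dz": 0,"yaw": 0},{"dx": 0,"dy": -8,"dz": 0,"yaw": 0},{"dx": 0,"dy": -8,"dz": 0,"yaw": 0},{"dx": 0,"dy": -8,"dz": 0,"yaw": 0},{"dx": 0,"dy": -8,"dz": 0,"yaw": 0}]}}

```text
time: 32.2
eef_pos: [0.5629, 0.0954, 0.284]
tool_rot: [0.858, 0.513, -0.001, -0.0]
ft_force: [0.3, -0.7, 0.1]
grip_width: 0.0854
grip_force: 0.0
```

```bash
python3 -c "
from h import *
s=wristbar(None,tag='w8');st()"
```

```text
red 1050 mean [0.5327 0.1024] rect [0.5319 0.1017] [44.5 13.8] axis 11.199999999999989 z 0.1293
yellow 533 mean [0.4892 0.0075] rect [0.4881 0.0027] [14.  42.7] axis 100.7 z 0.129
green 522 mean [0.6318 0.0508] rect [0.6326 0.057 ] [43.4 12.9] axis 80.1 z 0.1296
blue 370 mean [ 0.5794 -0.0429] rect [ 0.5806 -0.045 ] [28.9 14.3] axis 23.0 z 0.1292
t 32.25 p [0.5637 0.0944 0.2846] h 61.69 hrad 1.077 F [ 0.3 -0.1  0.1] tau [-0.049  0.022 -0.03 ] jt7 0.001 w 0.0852 gf 0.0 q7 -0.33
```

View pics/w8.png

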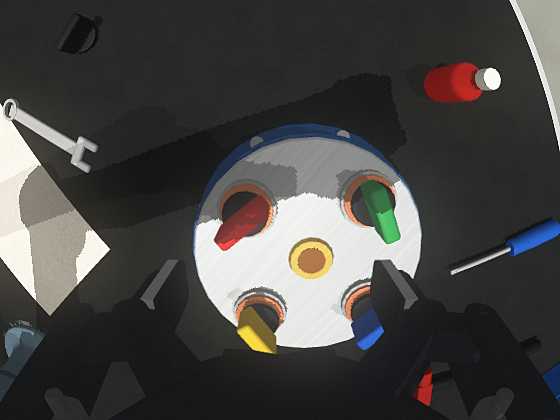

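The picture shows red (243,220), green (380,210), yellow (257,328) and blue (368,327) all seated. The gripper is clear of them, and the wrench, bottle and driver in view look undisturbed.

```bash
python3 -c "
from workcell import sign_off
print(sign_off())"
```

```text
the job is handed in; nothing more can be done
None
```

I snugged yellow and then green, tightened red, blue, yellow and green home and firm in that order to an estimated 0.45–0.46 N m each (from joint torque), and handed in at about 32 s with the gripper clear and nothing else on the bench touched.

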